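# Sift the bottle caps out of the jar lids

### The arm

A 6-joint arm with a two-finger parallel gripper is mounted at the origin on the work surface. World frame = base frame: x ahead of the robot, y to its left, z up, the work surface at z = 0. Lengths are in m, angles in rad, forces in N, time in s.
With the tool pointing down it reaches from about 0.275 to 0.975 m from the base axis. Payload 8.4 kg.
Tool frame: the origin (TCP) lies at the very end of the fingers, on their centre line; the grasp point (between the pads) lies 19 mm behind it (r.pinch_z is the distance from the TCP to the grasp point, in m); y points along the fingers, x is the direction in which the jaws open and shut, and the axes are right-handed (so a half turn about y gives the same grasp; the last joint's range is limited). The gripper opens to 92 mm and grips with 3 to 60 N. Pads are 20 mm wide; open, the fingers measure 128 mm over their backs; the gripper's body (75 mm by 189 mm) begins 69 mm behind the grasp point.
Start: joints at [-1.341, 0.353, 1.633, -0, 1.155, -0.002], TCP at [0.144, -0.608, 0.215] pointing down, gripper open.
Joint ranges: [-2.63, 2.63], [-0.92, 2.1], [0.06, 2.66], [-1.3, 4.44], [0, 2.69], [-3.02, 3.02]. Speed limits (rad/s): [2.22, 2.22, 2.79, 3.14, 3.14, 3.14].

### API

Orientations are given as a rotation vector (axis times angle).
In Python, from bench import r gives the robot as it stands.
- The arm moves only by the tool jog_arm, never from a script. Its argument "series" is a list that holds one entry, the list of rows, each a list of 5 numbers: the shift along the tool's x, y, z in m, then the turn about the tool's y in rad, then the closure, from 0 (fully open) to 1 (shut). In form: [[[tx, ty, tz, yaw, jaw], ...]]. A call has 1 to 5 rows; each row is the pose to reach, as a shift and turn from the pose measured when the call began, along the tool's axes at that moment; what a row does not reach only later rows make up. A row lasts 1/8 s, in which the tool goes at most 62.5 mm and 10.7 degrees, less where a joint would pass 70% of its speed; a pose out of reach is approached as far as the arm can. A call with a gripper value outside its range is refused whole. The fingers move at their own pace and stop on an object; the grip force is fixed at half the most. Time passes only in rows, so rows that repeat a pose let the fingers close. It gives the time, the measured TCP pose, the force and the opening at its end, in the units of the state.
- r.state(): the state, without advancing time (a new reading comes with each control period).
- r.get_image(name): name is "scene" or "top"; returns a dict with "image" (400x640x3 uint8, red, green, blue), "range_z" (400x640 float32, m along the optical axis (not along the pixel's ray), 0 where there is no reading), "fx", "fy", "cx", "cy" (pixels), "R" (3x3) and "t" (3): a world point X has camera coordinates R X + t. Camera axes: x right, y down, z forward; pixel columns grow to the right and rows downward; lengths in m; the calibration is good to about 2 mm. A picture is of the moment at which its call begins.
- r.job_done(): hands the job in, once; it reports no verdict.
The state is a dict: "time": time; "q": joint angles; "joint_velocities": joint speeds; "joint_torque": joint torques, N m; "eef_pos": TCP position; "tcp_rot": TCP orientation; "wrist_force": force on the tool from outside, world axes, zero at the start; "torque": the same for the moment, N m; "grip_width": opening from 0.0 (shut) to 1.0 (fully open).
Only numpy, scipy, OpenCV 4.12 (cv2) and the standard library are available. Lean on these libraries where they do the work, as an engineer would, in place of code of your own. Each camera call takes 0.05 s, during which the arm holds its last target.

### The job

Take the sieve out from under the rack's overshelf by its handle, carry it smoothly and level to the bin, and, holding it clear above the bin, shake it side to side until all three small bottle caps have dropped through into the bin while both jar lids stay in the sieve. Then lower the sieve gently onto the bin, its long side along the bin's, so that its four corner lugs drop fully home in the bin's corner sockets, and let go. Leave the jar, the tub and the pot where they stand.

Things in the scene. Friction and masses are not known exactly. Their poses are not given: they have to be found in the camera images.
- sieve_grip (a point): centre of the sieve's black grip, a bar 48 mm long (sieve x), 16 wide (y), 24 high, to be pinched across its 16 mm; 8 mm rods slope down from its ends to the side walls. x runs along the grip (the sieve's short side), y along its long side, z up; half a turn makes no difference. Below this point: floor's top 82 mm, flange underside 86, lug tips 100
- sieve_floor (a point): centre of the sieve's floor, upper face, same axes. Floor 138 (x) by 150 (y) mm inside 34 mm high walls, with 6 square 38 mm holes: x = -46, 0, 46 mm, in two rows at y = -35 and +35; bars between holes 8 mm. Caps start on the plain 32 mm strip between the rows. Lids and caps slide with friction about 0.28 to 0.42: they ride along below 2.5 m/s2 and slide above 4.5
- sieve: the steel sieve, about 0.42 kg plus 0.09 kg of lids and caps; origin on its centre line at lug-tip level, 100 mm below the grip's centre, same axes. Flange 200 (x) by 230 (y) mm; four round lugs, 14 mm across and long, tips tapered to 11 mm, stand down from it at x = +-83, y = +-98 mm; it stands on them
- shelf_edge (a point): middle of the lower front edge of the fixed green wire overshelf, 260 mm above the bench. Rack axes: x away from the robot, z up. It reaches 160 mm along +x and 140 mm to either side, 12 mm thick. The sieve's grip is about 20 mm inside this edge and 130 mm below it: a vertical gripper cannot get there, so lean the tool 30 to 45 degrees, its upper end towards the robot
- deck (a point): on the rack's deck (top 30 mm above the bench, 270 by 280 mm), under the middle of the sieve's usual place; the sieve stands on it, its long side along the rack's. Rack axes. Two posts rise at the rack's far corners only
- bin_in (a point): centre of the inner floor of the fixed white bin, 6 mm above the bench; x along its short side, y along its long side, z up. Outside 200 (x) by 230 (y) mm, walls 6 mm, rim 94 mm above this point. With the sieve fully home its flange lies on the rim and its grip's centre is 180 mm straight above this point
- bin_rim (a point): centre of the bin's mouth, at the rim's height, bin axes. In each corner, at x = +-83, y = +-98 mm, a block 34 mm square with its top at the rim holds an upward-open square socket, 17 mm wide and 18 mm deep, its mouth chamfered 1.5 mm, for a sieve lug
- cap1_center (a point): a small gold-lacquered bottle cap, a flat disc 26 mm across and 11 mm high, 11 g; the point is its centre. It lies loose on the sieve's floor
- cap2_center (a point): a small gold-lacquered bottle cap, a flat disc 26 mm across and 11 mm high, 11 g; the point is its centre. It lies loose on the sieve's floor
- cap3_center (a point): a small gold-lacquered bottle cap, a flat disc 26 mm across and 11 mm high, 11 g; the point is its centre. It lies loose on the sieve's floor
- lid1_center (a point): a large gold-lacquered jar lid, a flat disc 62 mm across and 14 mm high, 26 g; the point is its centre. It lies loose on the sieve's floor and is too big for the holes
- lid2_center (a point): a large gold-lacquered jar lid, a flat disc 62 mm across and 14 mm high, 26 g; the point is its centre. It lies loose on the sieve's floor and is too big for the holes
- jar_mid (a point): bystander: a closed amber jar, 72 mm across, 110 mm high, standing on the rack's overshelf; the point is half-way up
- tub_mid (a point): bystander: a closed white tub, 105 mm across, 75 mm high; the point is half-way up
- pot_mid (a point): bystander: a closed black pot, 88 mm across, 85 mm high; the point is half-way up

How it is judged:
By the outcome, as a careful person would: the job done as asked, in the order asked, and still so for the second after the job is handed in, with the robot touching nothing.
It also fails if it takes over 54 s, if anything falls off the work surface, if the arm or the gripper's body presses on something with over 40 N, if the wrist force passes 120 N, or if a joint passes its speed limit or range.

## Working session

There is one attempt and no reset: what is moved stays moved. The work goes in short steps, Python scripts to look and compute and a tool call to move; the robot and the scene stay as the last step left them, time stands still between calls to the robot, and variables do not carry over. Pictures are saved under pics/ and viewed, and the job is handed in when it is done.

Besides the shell and the picture viewer there is one more tool, called after "Emit:" as name(argument=value, ...) on one line, values as JSON. jog_arm: Moves the arm, as the interface text tells. Its arguments: {"type":"object","properties":{"series":{"type":"array","items":{"type":"array","items":{"type":"array","items":{"type":"number"}}}}},"required":["series"]}

```bash
ls; mkdir -p pics; python3 - <<'E'
from bench import r
import cv2,numpy as np
s=r.state(); print({k:np.round(v,3) for k,v in s.items()}, r.pinch_z)
for n in("scene","top"):
    d=r.get_image(n); cv2.imwrite(f"pics/{n}0.png",d["image"][:,:,::-1]); np.savez(f"{n}0.npz",**d)
    R,t=np.array(d["R"]),np.array(d["t"]); print(n,d["fx"],d["cx"],d["cy"],"cam",-R.T@t,"fwd",R[2])
E
```

```text
pics
{'time': np.float64(0.0), 'q': array([-1.341,  0.354,  1.634, -0.   ,  1.155, -0.002]), 'joint_velocities': array([-0.   , -0.001, -0.001, -0.001,  0.002,  0.001]), 'joint_torque': array([-0.0000e+00, -5.9384e+01, -3.3421e+01,  7.0000e-02,  2.4000e-02,
       -0.0000e+00]), 'eef_pos': array([ 0.143, -0.608,  0.214]), 'tcp_rot': array([-1.309,  1.038, -1.036]), 'wrist_force': array([-0.323,  0.448,  0.263]), 'torque': array([0.025, 0.024, 0.029]), 'grip_width': np.float64(0.999)} 0.0187
scene 415.5982193813249 313.41945397931505 205.96993066963336 cam [ 1.63841204 -0.56307695  0.94538941] fwd [-0.75664832  0.4066284  -0.51199284]
top 465.7781796350308 328.0337907944873 201.17842132376495 cam [0.44009525 0.01305153 1.50288513] fwd [ 0.10171201  0.00298477 -0.99480941]
```

View pics/scene0.png

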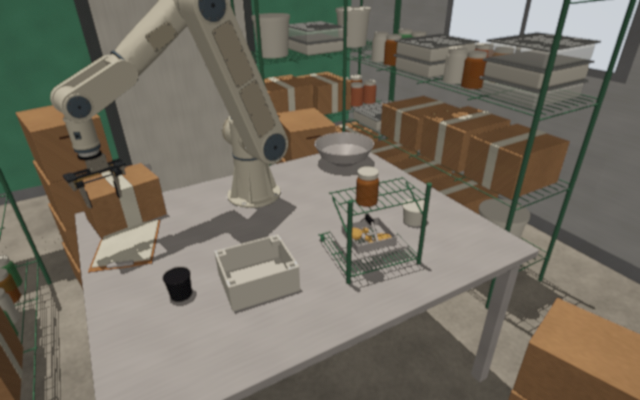

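View pics/top0.png

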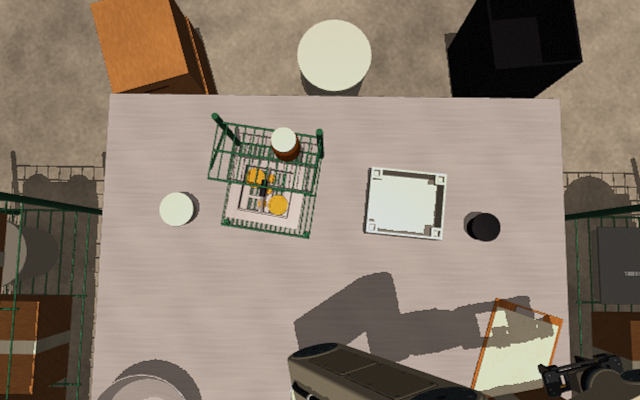

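```bash
python3 - <<'E'
import cv2
a=cv2.imread("pics/top0.png"); b=cv2.imread("pics/scene0.png")
cv2.imwrite("pics/t0c.png",cv2.resize(a[100:250,195:335],None,fx=5.5,fy=4,interpolation=cv2.INTER_CUBIC)[:600])
cv2.imwrite("pics/t0c.png",cv2.resize(a[105:250,195:335],None,fx=4.1,fy=4.1,interpolation=cv2.INTER_CUBIC))
cv2.imwrite("pics/s0c.png",cv2.resize(b[160:290,310:450],None,fx=4.5,fy=4.5,interpolation=cv2.INTER_CUBIC))
cv2.imwrite("pics/b0c.png",cv2.resize(a[155:255,355:455],None,fx=5.5,fy=5.5,interpolation=cv2.INTER_CUBIC))
E
```

```text
(no output)
```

View pics/t0c.png

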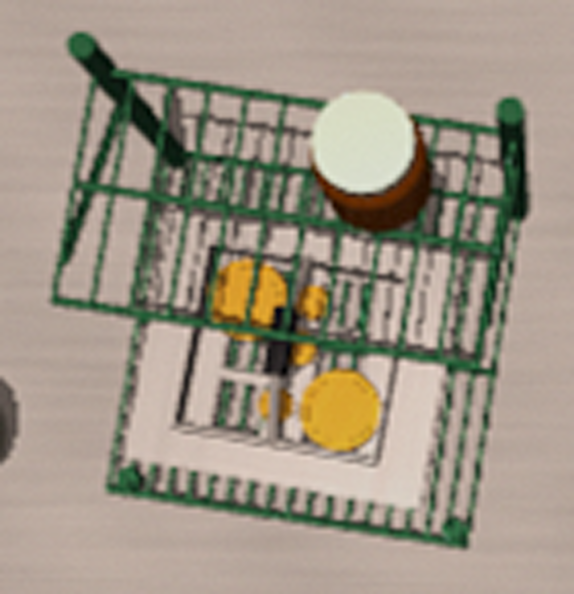

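View pics/s0c.png

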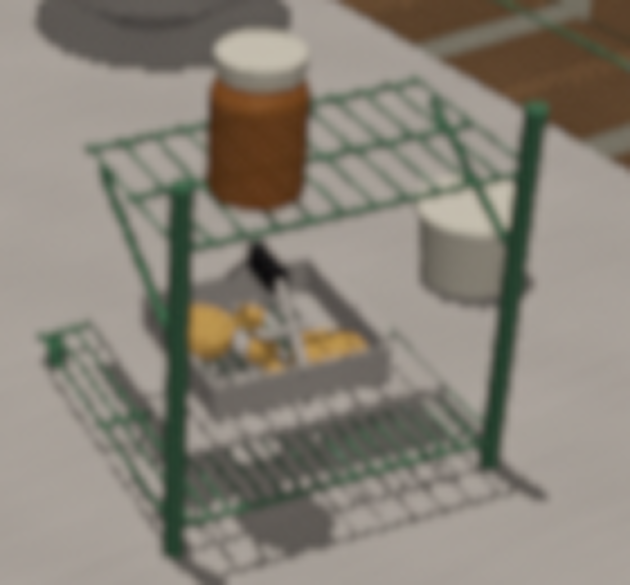

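View pics/b0c.png

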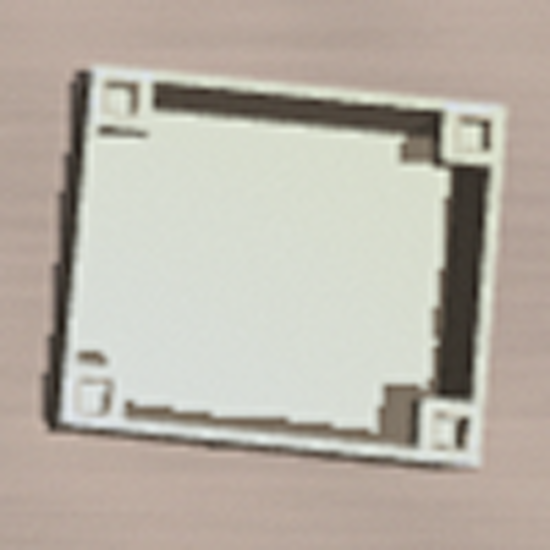

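```bash
python3 - <<'E'
from scipy.spatial.transform import Rotation as R
import numpy as np
from bench import r
print(R.from_rotvec(r.state()["tcp_rot"]).as_matrix().round(3))
print([a for a in dir(r) if not a.startswith('_')])
E
```

```text
[[ 0.23  -0.     0.973]
 [-0.973  0.001  0.23 ]
 [-0.001 -1.     0.   ]]
['PlanningError', 'get_image', 'job_done', 'pinch_z', 'state']
```

```bash
cat > h.py <<'E'
import numpy as np,cv2
def load(n): 
    d=np.load(n); return {k:d[k] for k in d}
def ray(d,uv,z):
    uv=np.atleast_2d(uv).astype(float); R,t=d["R"],d["t"]; c=-R.T@t
    v=np.c_[(uv[:,0]-d["cx"])/d["fx"],(uv[:,1]-d["cy"])/d["fy"],np.ones(len(uv))]@R
    return c+v*((z-c[2])/v[:,2])[:,None]
def cloud(d):
    h,w=d["range_z"].shape; u,v=np.meshgrid(np.arange(w),np.arange(h)); Z=d["range_z"]
    P=np.stack([(u-d["cx"])/d["fx"]*Z,(v-d["cy"])/d["fy"]*Z,Z],-1)
    return (P-d["t"])@d["R"]
def proj(d,X):
    c=np.atleast_2d(X)@d["R"].T+d["t"]; return np.c_[c[:,0]/c[:,2]*d["fx"]+d["cx"],c[:,1]/c[:,2]*d["fy"]+d["cy"]]
def rect(P):
    P=np.asarray(P,float)[:,:2]; (c,s,a)=cv2.minAreaRect((P*1000).astype(np.float32)); return np.array(c)/1000,s,a
E
python3 - <<'E'
from h import *
t=load("top0.npz"); s=load("scene0.npz")
C=cloud(t); S=cloud(s)
print("table z",np.median(C[300:330,150:250,2]),"deckz?")
roi=np.zeros((400,640),bool); roi[155:255,355:455]=1
m=roi&(abs(C[...,2]-.1)<.012)&(t["range_z"]>0); print("bin depth rect",m.sum(),rect(C[m]),np.median(C[m][:,2]))
# colour: whitish vs bench
im=t["image"].astype(int); print(im[200,400],im[172,372],im[200,340])
w=(roi&((im[...,0]-im[...,2])<12)&(im.sum(-1)>540)).astype(np.uint8)
cs,_=cv2.findContours(w,cv2.RETR_EXTERNAL,cv2.CHAIN_APPROX_NONE); c=max(cs,key=cv2.contourArea)[:,0]
print("bin colour rect",rect(ray(t,c,.1)), [tuple(x) for x in cv2.boxPoints(cv2.minAreaRect(c)).round(1)])
# grip black
roi=np.zeros((400,640),bool); roi[175,:]=0; roi[176:200,255:275]=1
k=roi&(im.sum(-1)<110); print("grip px",k.sum(),np.argwhere(k).mean(0)[::-1]); 
g=C[k]; print("grip z from top",np.round(np.sort(g[:,2]),3))
print("grip top-plane", rect(ray(t,np.argwhere(k)[:,::-1],.142)))
# scene
im2=s["image"].astype(int); roi=np.zeros((400,640),bool); roi[208:232,358:378]=1
k2=roi&(im2.sum(-1)<110); uv=np.argwhere(k2)[:,::-1]; print("scene grip",k2.sum(),uv.mean(0)); print(S[k2].round(3)[::6])
# triangulate centroids
def line(d,uv): 
    a,b=ray(d,uv,.1)[0],ray(d,uv,.2)[0]; return a,(b-a)/np.linalg.norm(b-a)
a,u=line(t,np.argwhere(k).mean(0)[::-1]); b,v=line(s,uv.mean(0))
st=np.linalg.lstsq(np.c_[u,-v],b-a,rcond=None)[0]; print("tri",a+u*st[0],b+v*st[1])
E
```

```text
table z -0.0005955479664019564 deckz?
bin depth rect 889 (array([ 0.58187933, -0.22159494]), (231.59593200683594, 201.08836364746094), 84.84209442138672) 0.09815510010237495
[216 220 209] [222 228 224] [186 170 159]
bin colour rect (array([ 0.58199963, -0.22055429]), (229.50457763671875, 198.65367126464844), 84.7646255493164) [(np.float32(365.3), np.float32(231.3)), (np.float32(372.0), np.float32(166.5)), (np.float32(448.6), np.float32(174.4)), (np.float32(441.9), np.float32(239.2))]
grip px 56 [263.10714286 188.        ]
grip z from top [0.055 0.132 0.133 0.134 0.136 0.137 0.138 0.138 0.138 0.138 0.138 0.139
 0.139 0.139 0.139 0.139 0.14  0.14  0.14  0.141 0.141 0.141 0.141 0.141
 0.141 0.142 0.142 0.142 0.142 0.143 0.143 0.143 0.143 0.143 0.144 0.144
 0.144 0.144 0.144 0.144 0.144 0.144 0.144 0.145 0.145 0.145 0.145 0.146
 0.146 0.147 0.148 0.148 0.148 0.263 0.268 0.272]
grip top-plane (array([0.61695679, 0.2083233 ]), (16.99635124206543, 47.77279281616211), 82.08021545410156)
scene grip 29 [368.34482759 218.62068966]
[[0.612 0.207 0.146]
 [0.625 0.202 0.145]
 [0.634 0.205 0.145]
 [0.64  0.205 0.144]
 [0.643 0.206 0.141]]
tri [0.61747238 0.21032352 0.13178476] [0.61719838 0.2098529  0.1316816 ]
```

Emit:
jog_arm(series=[[[-0.386,-0.286,0.715,0.323,0],[-0.386,-0.286,0.715,0.323,0],[-0.386,-0.286,0.715,0.323,0],[-0.386,-0.286,0.715,0.323,0],[-0.386,-0.286,0.715,0.323,0]]])

```text
time: 0.72
eef_pos: [0.3649, -0.4108, 0.3188]
tcp_rot: [-1.164, 1.277, -1.275]
wrist_force: [0.4, -0.6, -0.4]
grip_width: 1.003
```

```bash
cat > st.py <<'E'
from bench import r
import numpy as np,json
from scipy.spatial.transform import Rotation as R
s=r.state(); M=R.from_rotvec(s["tcp_rot"]).as_matrix()
print("t",round(float(s["time"]),3),"q",np.round(s["q"],3),"p",np.round(s["eef_pos"],4),"F",np.round(s["wrist_force"],1),"w",round(float(s["grip_width"]),3))
print(M.round(4)); print("x az",np.degrees(np.arctan2(M[1,0],M[0,0])).round(2),"lean",np.degrees(np.arccos(-M[2,1])).round(2),"lean az",np.degrees(np.arctan2(M[1,1],M[0,1])).round(2),"x tilt",np.degrees(np.arcsin(M[2,0])).round(2), "grasp",np.round(s["eef_pos"]-M[:,1]*r.pinch_z,4))
open("log.jsonl","a").write(json.dumps([list(map(float,s["q"])),list(map(float,s["eef_pos"])),list(map(float,s["tcp_rot"]))])+"\n")
E
python3 st.py
```

```text
t 0.725 q [-8.480e-01  1.500e-01  1.668e+00  1.000e-03  1.325e+00  8.140e-01] p [ 0.3649 -0.4108  0.3188] F [ 0.4 -0.6 -0.4] w 1.003
[[-9.130e-02 -4.000e-04  9.958e-01]
 [-9.958e-01  1.300e-03 -9.130e-02]
 [-1.300e-03 -1.000e+00 -5.000e-04]]
x az -95.24 lean 0.08 lean az 106.81 x tilt -0.07 grasp [ 0.3649 -0.4108  0.3375]
```

Emit:
jog_arm(series=[[[-0.377,-0.181,0.352,0,0],[-0.377,-0.181,0.352,0,0],[-0.377,-0.181,0.352,0,0],[-0.377,-0.181,0.352,0,0],[-0.377,-0.181,0.352,0,0]]])

```text
time: 1.35
eef_pos: [0.5849, -0.2144, 0.4223]
tcp_rot: [-1.164, 1.277, -1.275]
wrist_force: [0.2, -0.6, 0.3]
grip_width: 1.004
```

```bash
python3 st.py; python3 - <<'E'
import json,numpy as np
from scipy.spatial.transform import Rotation as R
from scipy.optimize import least_squares
# planar: radius = a0 + L1 sin q2 + L2 sin(q2+q3) + L3 sin(q2+q3+q5)
D=[json.loads(l) for l in open("log.jsonl")]
D.append([[-1.341,.3535,1.6335,0,1.155,-.002],[.1435,-.608,.2145],None])
def f(p,out=False):
    h,L1,L2,L3,a=p; e=[]
    for q,x,_ in D:
        rr=np.hypot(x[0],x[1]); s1=q[1];s2=q[1]+q[2];s3=s2+q[4]
        e+= [a+L1*np.sin(s1)+L2*np.sin(s2)+L3*np.sin(s3)-rr, h+L1*np.cos(s1)+L2*np.cos(s2)+L3*np.cos(s3)-x[2]]
    return np.array(e)
s=least_squares(lambda p:np.r_[f(p),1e-4*(p-[.3,.45,.45,.3,0])],[.3,.45,.45,.3,0]); print(s.x,f(s.x))
E
```

```text
t 1.35 q [-3.540e-01  2.310e-01  1.354e+00  1.000e-03  1.558e+00  1.308e+00] p [ 0.5849 -0.2144  0.4223] F [ 0.2 -0.6  0.3] w 1.004
[[-9.110e-02 -8.000e-04  9.958e-01]
 [-9.958e-01  1.300e-03 -9.110e-02]
 [-1.300e-03 -1.000e+00 -9.000e-04]]
x az -95.23 lean 0.09 lean az 119.8 x tilt -0.07 grasp [ 0.5849 -0.2145  0.441 ]
[-38.55890531   0.67207603   0.47625185 -38.33286625  -0.05767349] [ 0.00398902  0.0032722  -0.00548137 -0.0007046   0.00149236 -0.00256721]
```

Emit:
jog_arm(series=[[[-0.16,-0.078,0.151,0,0],[-0.16,-0.078,0.151,0,0],[-0.16,-0.078,0.151,0,0],[-0.16,-0.078,0.151,0,0]]])

```text
time: 1.85
eef_pos: [0.7513, -0.067, 0.5004]
tcp_rot: [-1.165, 1.277, -1.274]
wrist_force: [0.2, -1.0, 0.3]
grip_width: 1.001
```

Emit:
jog_arm(series=[[[0,0,0.5,0,0],[0,0,0.5,0,0],[0,0,0.5,0,0],[0,0,0.5,0,0],[0,0,0.5,0,0]]])

```text
time: 2.48
eef_pos: [0.9395, -0.0849, 0.447]
tcp_rot: [-1.138, 1.247, -1.293]
wrist_force: [0.1, -0.8, -0.5]
grip_width: 0.997
```

```bash
python3 st.py
```

```text
t 2.475 q [-9.200e-02  9.830e-01  6.200e-02  2.000e-03  2.059e+00  1.570e+00] p [ 0.9395 -0.0849  0.447 ] F [ 0.1 -0.8 -0.5] w 0.997
[[-0.0901  0.0373  0.9952]
 [-0.9959 -0.0019 -0.0901]
 [-0.0015 -0.9993  0.0374]]
x az -95.17 lean 2.14 lean az -2.94 x tilt -0.08 grasp [ 0.9388 -0.0848  0.4657]
```

Emit:
jog_arm(series=[[[0,0,0.5,0,0],[0,0,0.5,0,0],[0,0,0.5,0,0]]])

```text
time: 2.85
eef_pos: [0.986, -0.0892, 0.3949]
tcp_rot: [-1.1, 1.206, -1.319]
wrist_force: [0.0, 0.5, -0.2]
grip_width: 1.001
```

```bash
python3 st.py
```

```text
t 2.85 q [-0.092  1.041  0.059  0.002  1.951  1.57 ] p [ 0.986  -0.0892  0.3949] F [ 0.   0.5 -0.2] w 1.001
[[-0.0902  0.0902  0.9918]
 [-0.9959 -0.0067 -0.09  ]
 [-0.0014 -0.9959  0.0905]]
x az -95.18 lean 5.19 lean az -4.27 x tilt -0.08 grasp [ 0.9843 -0.0891  0.4135]
```

Emit:
jog_arm(series=[[[0,-0.25,0.5,0,0],[0,-0.25,0.5,0,0],[0,-0.25,0.5,0,0]]])

```text
time: 3.22
eef_pos: [0.9961, -0.0901, 0.4198]
tcp_rot: [-1.057, 1.159, -1.346]
wrist_force: [0.5, -0.7, 0.5]
grip_width: 0.999
```

```bash
python3 st.py; python3 -c "
from bench import r
print(r.state()['q'],r.state()['joint_velocities'],r.state()['joint_torque'])"
```

```text
t 3.225 q [-0.092  1.018  0.058  0.002  1.915  1.57 ] p [ 0.9961 -0.0901  0.4198] F [ 0.5 -0.7  0.5] w 0.999
[[-0.0902  0.1489  0.9847]
 [-0.9959 -0.0121 -0.0894]
 [-0.0014 -0.9888  0.1493]]
x az -95.17 lean 8.59 lean az -4.63 x tilt -0.08 grasp [ 0.9933 -0.0899  0.4383]
[-9.23590036e-02  1.01828077e+00  5.82230969e-02  1.82478468e-03
  1.91518481e+00  1.56960233e+00] [-0.00102426 -0.02616066 -0.00041707  0.0006786   0.01776572  0.00092669] [-3.23969070e-04 -9.97974372e+01 -3.70593703e+01  2.15643074e-02
 -1.03140458e+00  2.37299406e-03]
```

Emit:
jog_arm(series=[[[0,-0.1,0.9,0,0],[0,-0.1,0.9,0,0],[0,-0.1,0.9,0,0],[0,-0.1,0.9,0,0],[0,-0.1,0.9,0,0]]])

```text
time: 3.85
eef_pos: [1.037, -0.0938, 0.3799]
tcp_rot: [-1.016, 1.114, -1.371]
wrist_force: [0.9, 0.5, -0.2]
grip_width: 1.002
```

```bash
python3 st.py
```

```text
t 3.85 q [-0.092  1.063  0.059  0.002  1.812  1.57 ] p [ 1.037  -0.0938  0.3799] F [ 0.9  0.5 -0.2] w 1.002
[[-0.0902  0.2051  0.9746]
 [-0.9959 -0.0171 -0.0886]
 [-0.0015 -0.9786  0.2058]]
x az -95.17 lean 11.88 lean az -4.77 x tilt -0.08 grasp [ 1.0332 -0.0935  0.3982]
```

Emit:
jog_arm(series=[[[0,-0.5,0.9,0,0]]])

```text
time: 3.98
eef_pos: [1.0435, -0.0945, 0.398]
tcp_rot: [-0.988, 1.084, -1.388]
wrist_force: [0.7, 0.6, -1.7]
grip_width: 1.002
```

```bash
python3 st.py
```

```text
t 3.975 q [-0.092  1.047  0.061  0.002  1.788  1.57 ] p [ 1.0435 -0.0945  0.398 ] F [ 0.7  0.6 -1.7] w 1.002
[[-0.0902  0.2425  0.9659]
 [-0.9959 -0.0205 -0.0878]
 [-0.0015 -0.9699  0.2434]]
x az -95.17 lean 14.09 lean az -4.84 x tilt -0.08 grasp [ 1.039  -0.0941  0.4161]
```

Emit:
jog_arm(series=[[[0,-0.5,0.9,0,0],[0,-0.5,0.9,0,0]]])

```text
time: 4.22
eef_pos: [1.0438, -0.0946, 0.4441]
tcp_rot: [-0.946, 1.038, -1.412]
wrist_force: [-0.1, -0.8, 1.1]
grip_width: 0.998
```

```bash
python3 st.py
```

```text
t 4.225 q [-0.092  1.006  0.058  0.002  1.773  1.57 ] p [ 1.0438 -0.0946  0.4441] F [-0.1 -0.8  1.1] w 0.998
[[-0.0902  0.2986  0.9501]
 [-0.9959 -0.0256 -0.0865]
 [-0.0015 -0.954   0.2997]]
x az -95.18 lean 17.44 lean az -4.9 x tilt -0.09 grasp [ 1.0382 -0.0941  0.4619]
```

Emit:
jog_arm(series=[[[0,-0.2,0.9,0,0]]])

```text
time: 4.35
eef_pos: [1.0574, -0.0958, 0.4548]
tcp_rot: [-0.911, 0.999, -1.43]
wrist_force: [0.4, 0.6, 0.3]
grip_width: 1.0
```

Emit:
jog_arm(series=[[[0,-0.3,0.9,0,0]]])

```text
time: 4.47
eef_pos: [1.0676, -0.0968, 0.47]
tcp_rot: [-0.878, 0.963, -1.448]
wrist_force: [-0.2, -0.0, -0.2]
grip_width: 1.002
```

Emit:
jog_arm(series=[[[0,-0.3,0.9,0,0]]])

```text
time: 4.6
eef_pos: [1.0757, -0.0976, 0.4898]
tcp_rot: [-0.844, 0.926, -1.464]
wrist_force: [-0.5, 0.2, -0.4]
grip_width: 1.001
```

```bash
python3 st.py
```

```text
t 4.6 q [-0.093  0.976  0.059  0.002  1.662  1.57 ] p [ 1.0757 -0.0976  0.4898] F [-0.5  0.2 -0.4] w 1.001
[[-0.0902  0.4284  0.8991]
 [-0.9959 -0.0375 -0.0821]
 [-0.0015 -0.9028  0.4301]]
x az -95.18 lean 25.47 lean az -5.0 x tilt -0.08 grasp [ 1.0677 -0.0969  0.5067]
```

Emit:
jog_arm(series=[[[0,-0.05,0.9,0,0]]])

```text
time: 4.72
eef_pos: [1.0906, -0.0989, 0.4995]
tcp_rot: [-0.807, 0.886, -1.481]
wrist_force: [-0.7, -0.6, 0.4]
grip_width: 1.002
```

Emit:
jog_arm(series=[[[0,0,0.9,0,0]]])

```text
time: 4.85
eef_pos: [1.1065, -0.1004, 0.506]
tcp_rot: [-0.772, 0.848, -1.497]
wrist_force: [-0.8, -0.6, -0.4]
grip_width: 0.999
```

Emit:
jog_arm(series=[[[0,0,0.9,0,0]]])

```text
time: 4.97
eef_pos: [1.1205, -0.1016, 0.5153]
tcp_rot: [-0.738, 0.81, -1.512]
wrist_force: [-0.5, -0.5, -0.3]
grip_width: 1.005
```

Emit:
jog_arm(series=[[[0,0,0.9,0,0]]])

```text
time: 5.1
eef_pos: [1.1327, -0.1028, 0.5277]
tcp_rot: [-0.703, 0.772, -1.526]
wrist_force: [0.5, -0.4, -0.4]
grip_width: 0.998
```

```bash
python3 st.py
```

```text
t 5.1 q [-0.093  0.973  0.059  0.003  1.474  1.57 ] p [ 1.1327 -0.1028  0.5277] F [ 0.5 -0.4 -0.4] w 0.998
[[-0.0902  0.5913  0.8014]
 [-0.9959 -0.0523 -0.0734]
 [-0.0015 -0.8047  0.5936]]
x az -95.17 lean 36.41 lean az -5.06 x tilt -0.09 grasp [ 1.1216 -0.1018  0.5428]
```

Emit:
jog_arm(series=[[[0,0,0.9,0,0]]])

```text
time: 5.22
eef_pos: [1.1433, -0.1037, 0.5426]
tcp_rot: [-0.668, 0.734, -1.539]
wrist_force: [0.3, -0.6, -0.4]
grip_width: 1.002
```

```bash
python3 st.py;  python3 - <<'E'
import json,numpy as np
from scipy.optimize import least_squares
D=[json.loads(l) for l in open("log.jsonl")]
def f(p):
    h,L1,L2,L3,a,o2=p; e=[]
    for q,x,_ in D:
        rr=np.hypot(x[0],x[1]); s1=q[1];s2=q[1]+q[2];s3=s2+q[4]
        e+= [a+L1*np.sin(s1)+L2*np.sin(s2)+o2*np.cos(s2)+L3*np.sin(s3)-rr, h+L1*np.cos(s1)+L2*np.cos(s2)-o2*np.sin(s2)+L3*np.cos(s3)-x[2]]
    return np.array(e)
s=least_squares(lambda p:np.r_[f(p),1e-4*(p-[.3,.45,.45,.3,0,0])],[.3,.45,.45,.3,0,0]); print(s.x.round(4),abs(f(s.x)).max())
E
```

```text
t 5.225 q [-0.093  0.968  0.059  0.003  1.432  1.57 ] p [ 1.1433 -0.1037  0.5426] F [ 0.3 -0.6 -0.4] w 1.002
[[-0.0901  0.628   0.773 ]
 [-0.9959 -0.0557 -0.0709]
 [-0.0015 -0.7763  0.6304]]
x az -95.17 lean 39.08 lean az -5.07 x tilt -0.08 grasp [ 1.1315 -0.1027  0.5571]
[0.294  0.5681 0.4943 0.3594 0.     0.0585] 3.0894036107120826e-07
```

```bash
cat > to.py <<'E'
import sys,numpy as np
from bench import r
from scipy.spatial.transform import Rotation as R
s=r.state(); M=R.from_rotvec(s["tcp_rot"]).as_matrix(); g=s["eef_pos"]-M[:,1]*r.pinch_z
T=np.array(list(map(float,sys.argv[1:4]))); d=T-g
print("t",round(float(s["time"]),2),"grasp",g.round(4),"world d",d.round(4),"dist",np.linalg.norm(d).round(3),"tool shift",(M.T@d).round(4),"jv",np.round(s["joint_velocities"],2))
E
python3 to.py 0.5 -0.08 0.45
python3 - <<'E'
from h import *
t=load("top0.npz");im=t["image"].astype(int)
# shelf front edge points & jar top
print("jar top",ray(t,[285,138],.382),"edge px",ray(t,[[208,178],[315,196]],.266), "deck front", ray(t,[[222,224],[309,238]],.03))
C=cloud(t); k=(abs(C[...,2]-.266)<.012); k[:, :200]=0;k[:,330:]=0;k[:100]=0;k[210:]=0; print(k.sum(),rect(C[k]), "pts",C[k].min(0),C[k].max(0))
k=C[...,2]>.3; k[:, :200]=0;k[:,330:]=0;k[:100]=0;k[210:]=0; print("high",np.c_[C[k].min(0),C[k].max(0)])
E
```

```text
t 5.22 grasp [ 1.1315 -0.1027  0.5571] world d [-0.6315  0.0227 -0.1071] dist 0.641 tool shift [ 0.0345 -0.3147 -0.5573] jv [ 0.   -0.04 -0.    0.   -0.33  0.  ]
jar top [[0.70933807 0.12374147 0.382     ]] edge px [[0.62553878 0.33965613 0.266     ]
 [0.58008403 0.05175037 0.266     ]] deck front [[0.51439828 0.35214633 0.03      ]
 [0.47331104 0.07617819 0.03      ]]
1433 (array([0.68223083, 0.18742186]), (288.91082763671875, 164.134765625), 81.25959777832031) pts [0.58263044 0.03232586 0.25416884] [0.78342023 0.33943412 0.27742195]
high [[0.44009525 0.78917049]
 [0.01305153 0.32195117]
 [0.30001375 1.50288513]]
```

Emit:
jog_arm(series=[[[0.034,-0.315,-0.557,0,0],[0.034,-0.315,-0.557,0,0],[0.034,-0.315,-0.557,0,0],[0.034,-0.315,-0.557,0,0],[0.034,-0.315,-0.557,0,0]]])

```text
time: 5.85
eef_pos: [0.9062, -0.0955, 0.5071]
tcp_rot: [-0.666, 0.731, -1.54]
wrist_force: [-0.4, -0.4, 1.6]
grip_width: 1.001
```

```bash
python3 st.py; python3 to.py 0.46 0.19 0.36
```

```text
t 5.85 q [-0.113  0.337  1.206  0.019  0.914  1.543] p [ 0.9062 -0.0955  0.5071] F [-0.4 -0.4  1.6] w 1.001
[[-0.0901  0.6304  0.771 ]
 [-0.9959 -0.056  -0.0706]
 [-0.0014 -0.7742  0.6329]]
x az -95.17 lean 39.26 lean az -5.07 x tilt -0.08 grasp [ 0.8944 -0.0944  0.5216]
t 5.85 grasp [ 0.8944 -0.0944  0.5216] world d [-0.4344  0.2844 -0.1616] dist 0.544 tool shift [-0.2439 -0.1647 -0.4572] jv [-0.05 -0.91  1.46  0.05 -0.58 -0.07]
```

```bash
python3 to.py 0.5 -0.03 0.44
```

```text
t 5.85 grasp [ 0.8944 -0.0944  0.5216] world d [-0.3944  0.0644 -0.0816] dist 0.408 tool shift [-0.0285 -0.1891 -0.3602] jv [-0.05 -0.91  1.46  0.05 -0.58 -0.07]
```

Emit:
jog_arm(series=[[[-0.028,-0.189,-0.36,0,0],[-0.028,-0.189,-0.36,0,0],[-0.028,-0.189,-0.36,0,0],[-0.028,-0.189,-0.36,0,0],[-0.028,-0.189,-0.36,0,0]]])

```text
time: 6.48
eef_pos: [0.6041, -0.0465, 0.4458]
tcp_rot: [-0.664, 0.729, -1.541]
wrist_force: [-0.1, 0.2, 0.7]
grip_width: 1.0
```

```bash
python3 to.py 0.46 0.22 0.324
```

```text
t 6.47 grasp [ 0.5922 -0.0455  0.4602] world d [-0.1322  0.2655 -0.1362] dist 0.326 tool shift [-0.2523  0.0066 -0.207 ] jv [ 0.1  -0.86  0.92 -0.09 -0.08  0.14]
```

Emit:
jog_arm(series=[[[-0.252,0.006,-0.207,0,0],[-0.252,0.006,-0.207,0,0],[-0.252,0.006,-0.207,0,0],[-0.252,0.006,-0.207,0,0],[-0.252,0.006,-0.207,0,0]]])

```text
time: 7.1
eef_pos: [0.4766, 0.2093, 0.3173]
tcp_rot: [-0.658, 0.728, -1.54]
wrist_force: [1.3, 1.0, -0.7]
grip_width: 1.001
```

```bash
python3 st.py; python3 to.py 0.617 0.209 0.131; python3 - <<'E'
from bench import r
import cv2,numpy as np
d=r.get_image("top"); cv2.imwrite("pics/t1.png",d["image"][:,:,::-1]); np.savez("t1.npz",**d)
E
```

```text
t 7.1 q [ 0.74  -0.153  2.159 -0.738  0.769  2.851] p [0.4766 0.2093 0.3173] F [ 1.3  1.  -0.7] w 1.001
[[-0.0896  0.6362  0.7663]
 [-0.996  -0.0532 -0.0723]
 [-0.0053 -0.7697  0.6384]]
x az -95.14 lean 39.68 lean az -4.78 x tilt -0.3 grasp [0.4647 0.2103 0.3317]
t 7.1 grasp [0.4647 0.2103 0.3317] world d [ 0.1523 -0.0013 -0.2007] dist 0.252 tool shift [-0.0113  0.2514 -0.0113] jv [ 1.35  0.42  0.15 -0.89  0.34  1.92]
```

View pics/t1.png

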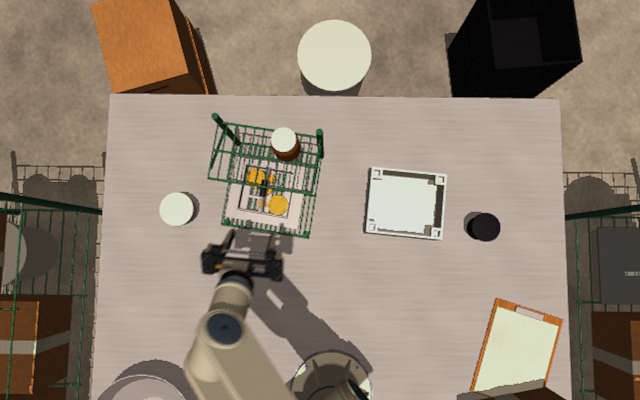

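```bash
cat > kin.py <<'E'
import numpy as np,json
from scipy.spatial.transform import Rotation as R
from scipy.optimize import least_squares
h,L1,L2,L3,a,o2=0.294,0.5681,0.4943,0.3594,0,0.0585
def fk(q):
    A=R.from_euler('z',q[0])*R.from_euler('y',q[1]); p=np.array([0,0,h])+A.apply([0,0,L1])
    A=A*R.from_euler('y',q[2]); p=p+A.apply([o2,0,L2]); A=A*R.from_euler('z',q[3])*R.from_euler('y',q[4])*R.from_euler('z',q[5])
    p=p+A.apply([0,0,L3]); return p,A
D=[json.loads(l) for l in open("log.jsonl")]
# constant tool offset
p,A=fk(D[2][0]); OFF=A.inv()*R.from_rotvec(D[2][2])
lo=np.array([-2.63,-.92,.06,-1.3,0,-3.02]);hi=np.array([2.63,2.1,2.66,4.44,2.69,3.02])
def ik(pt,Rt,q0):
    f=lambda q:np.r_[fk(q)[0]-pt,0.3*((fk(q)[1]*OFF).inv()*Rt).as_rotvec()]
    s=least_squares(f,q0); return s.x,np.abs(s.fun).max()
E
python3 - <<'E'
from kin import *
print(OFF.as_matrix().round(3))
for q,x,rv in D[-3:]:
    p,A=fk(q); print((p-x).round(4),((A*OFF).inv()*R.from_rotvec(rv)).as_rotvec().round(4))
q=np.array(D[-1][0]); M=R.from_rotvec(D[3][2])
M=R.from_rotvec(D[-1][2])
b=np.array([np.cos(np.radians(-8.5)),np.sin(np.radians(-8.5)),0]); yv=np.array([-b[1],b[0],0])
G=np.array([.617,.209,.13])
def go(name,pts,q,M):
    for P in pts:
        pt=np.array(P)+M.apply([0,.0187,0]); q,e=ik(pt,M,q); print(name,np.round(P,3),q.round(2),"err",round(e,5), "OUT" if ((q<lo)|(q>hi)).any() else "")
up=np.array([0,0,.02])
go("side",[G,G+up]+[G+up-yv*d for d in (.1,.2,.3)]+[[.582,-.221,.3],[.582,-.221,.186]],q,M)
go("retr",[G,G+up]+[G+up-b*d for d in (.05,.1,.14)],q,M)
M2=M*R.from_rotvec([0,np.pi,0]); q2=q.copy(); q2[5]-=np.pi
go("flip",[G,G+up]+[G+up-b*d for d in (.05,.1,.14)]+[[.45,0,.25],[.582,-.221,.3],[.582,-.221,.186]],q2,M2)
E
```

```text
[[-1.  0.  0.]
 [ 0.  0.  1.]
 [ 0.  1. -0.]]
[-0.0001 -0.0015 -0.    ] [-0.  0. -0.]
[-0.0002 -0.0015 -0.    ] [ 0. -0. -0.]
[ 0.001  -0.0011 -0.    ] [-0. -0. -0.]
side [0.617 0.209 0.13 ] [ 0.52  0.38  2.12 -1.45  0.37  3.51] err 0.0 OUT
side [0.617 0.209 0.15 ] [ 0.52  0.34  2.11 -1.33  0.38  3.38] err 0.0 OUT
side [0.602 0.11  0.15 ] [ 0.32  0.27  2.22 -1.57  0.25  3.47] err 0.0 OUT
side [0.587 0.011 0.15 ] [ 0.08  0.23  2.29 -2.1   0.12  3.8 ] err 0.0 OUT
side [ 0.573 -0.088  0.15 ] [-0.19  0.22  2.3  -0.79 -0.1   2.28] err 0.0 OUT
side [ 0.582 -0.221  0.3  ] [-0.51  0.04  2.06 -2.53 -0.47  3.83] err 0.0 OUT
side [ 0.582 -0.221  0.186] [-0.51  0.22  2.17 -1.94 -0.29  3.2 ] err 0.0 OUT
retr [0.617 0.209 0.13 ] [ 0.52  0.38  2.12 -1.45  0.37  3.51] err 0.0 OUT
retr [0.617 0.209 0.15 ] [ 0.52  0.34  2.11 -1.33  0.38  3.38] err 0.0 OUT
retr [0.568 0.216 0.15 ] [ 0.59  0.29  2.19 -1.37  0.42  3.48] err 0.0 OUT
retr [0.518 0.224 0.15 ] [ 0.68  0.25  2.26 -1.38  0.46  3.57] err 0.0 OUT
retr [0.479 0.23  0.15 ] [ 0.76  0.22  2.31 -1.36  0.51  3.63] err 0.0 OUT
flip [0.617 0.209 0.13 ] [ 0.52  0.38  2.12 -1.45  0.37  0.37] err 0.0 OUT
flip [0.617 0.209 0.15 ] [ 0.52  0.34  2.11 -1.33  0.38  0.24] err 0.0 OUT
flip [0.568 0.216 0.15 ] [ 0.59  0.29  2.19 -1.37  0.42  0.34] err 0.0 OUT
flip [0.518 0.224 0.15 ] [ 0.68  0.25  2.26 -1.38  0.46  0.43] err 0.0 OUT
flip [0.479 0.23  0.15 ] [ 0.76  0.22  2.31 -1.36  0.51  0.48] err 0.0 OUT
flip [0.45 0.   0.25] [ 0.08 -0.24  2.43 -0.37  0.29 -1.08] err 0.0 
flip [ 0.582 -0.221  0.3  ] [-0.51  0.04  2.06  0.61  0.47 -2.46] err 0.0 
flip [ 0.582 -0.221  0.186] [-0.51  0.22  2.17  1.2   0.29 -3.08] err 0.0 OUT
```

```bash
cat > path.py <<'E'
from kin import *
def MR(lean,az,flip):
    l=np.radians(lean);z=np.radians(az); b=np.array([np.cos(z),np.sin(z),0]); yv=np.array([-b[1],b[0],0])
    ty=np.sin(l)*b+np.array([0,0,-np.cos(l)]); tx=yv if flip else -yv
    return R.from_matrix(np.c_[tx,ty,np.cross(tx,ty)])
b=np.array([np.cos(np.radians(-8.5)),np.sin(np.radians(-8.5)),0]); yv=np.array([-b[1],b[0],0])
G=np.array([.617,.209,.13]); up=np.array([0,0,.012])
def go(name,pts,q,M):
    for P in pts:
        q,e=ik(np.array(P)+M.apply([0,.0187,0]),M,q); print(name,np.round(P,3),q.round(2),"err",round(e,5), "OUT" if ((q<lo+.03)|(q>hi-.03)).any() else "")
if __name__=="__main__":
  for lean in (30,32,34):
    for fl in (0,1):
        M=MR(lean,-5.2,fl)
        q0=np.array([-.05,-.2,2.2,0,.5,1.5-np.pi*fl])
        go(f"{lean}{'f' if fl else ' '}",[[.45,0,.35],[.46,.1,.35],G-.25*M.apply([0,1,0]),G,G+up]+[G+up-b*d for d in (.07,.14)]+[G+up-b*.14+[0,0,.12],[.45,0,.3],[.582,-.221,.3],[.582,-.221,.226],[.582,-.221,.186]],q0,M)
E
python3 path.py
```

```text
30  [0.45 0.   0.35] [ 0.06 -0.32  2.16 -0.1   0.79  1.77] err 0.0 
30  [0.46 0.1  0.35] [ 0.38 -0.26  2.12 -0.31  0.83  2.2 ] err 0.0 
30  [0.493 0.22  0.347] [ 0.63 -0.08  1.99 -0.44  0.88  2.52] err 0.0 
30  [0.617 0.209 0.13 ] [ 0.47  0.37  2.02 -0.74  0.4   2.77] err 0.0 
30  [0.617 0.209 0.142] [ 0.47  0.35  2.01 -0.7   0.42  2.72] err 0.0 
30  [0.548 0.219 0.142] [ 0.56  0.27  2.12 -0.8   0.43  2.9 ] err 0.0 
30  [0.479 0.23  0.142] [ 0.67  0.21  2.23 -0.87  0.47  3.08] err 0.0 OUT
30  [0.479 0.23  0.262] [ 0.67  0.    2.11 -0.56  0.71  2.7 ] err 0.0 
30  [0.45 0.   0.3 ] [ 0.06 -0.27  2.24 -0.12  0.66  1.79] err 0.0 
30  [ 0.582 -0.221  0.3  ] [-0.46  0.07  1.95  0.3   0.65  1.  ] err 0.0 
30  [ 0.582 -0.221  0.226] [-0.46  0.16  2.03  0.39  0.49  0.89] err 0.0 
30  [ 0.582 -0.221  0.186] [-0.46  0.22  2.06  0.48  0.41  0.8 ] err 0.0 
30f [0.45 0.   0.35] [ 0.06 -0.32  2.16 -0.1   0.79 -1.37] err 0.0 
30f [0.46 0.1  0.35] [ 0.38 -0.26  2.12 -0.31  0.83 -0.94] err 0.0 
30f [0.493 0.22  0.347] [ 0.63 -0.08  1.99 -0.44  0.88 -0.62] err 0.0 
30f [0.617 0.209 0.13 ] [ 0.47  0.37  
[... 3328 characters left out ...]
22 0.337] [ 0.69 -0.11  2.06 -0.57  0.83 -0.47] err 0.0 
34f [0.617 0.209 0.13 ] [ 0.49  0.37  2.06 -1.02  0.37 -0.09] err 0.0 
34f [0.617 0.209 0.142] [ 0.49  0.35  2.05 -0.96  0.38 -0.15] err 0.0 
34f [0.548 0.219 0.142] [ 0.58  0.28  2.16 -1.05  0.41  0.03] err 0.0 
34f [0.479 0.23  0.142] [ 0.71  0.21  2.26 -1.1   0.47  0.18] err 0.0 
34f [0.479 0.23  0.262] [ 0.71 -0.01  2.15 -0.69  0.68 -0.29] err 0.0 
34f [0.45 0.   0.3 ] [ 0.07 -0.3   2.29 -0.16  0.57 -1.3 ] err 0.0 
34f [ 0.582 -0.221  0.3  ] [-0.48  0.05  2.    0.4   0.57 -2.24] err 0.0 
34f [ 0.582 -0.221  0.226] [-0.48  0.15  2.07  0.55  0.41 -2.41] err 0.0 
34f [ 0.582 -0.221  0.186] [-0.48  0.21  2.11  0.7   0.33 -2.57] err 0.0
```

```bash
cat > sim.py <<'E'
from path import *
def sol(q0,pt,Mt,w):
    f=lambda q:np.r_[fk(q)[0]-pt,w*((fk(q)[1]*OFF).inv()*Mt).as_rotvec()]
    return least_squares(f,np.clip(q0,lo+1e-6,hi-1e-6),bounds=(lo,hi)).x
def info(q):
    p,A=fk(q); M=(A*OFF).as_matrix(); return p.round(3),"lean",np.degrees(np.arctan2(M[:,1]@[.9959,-.0906,0],-M[2,1])).round(2),"xtilt",np.degrees(np.arcsin(M[2,0])).round(2),"xaz",np.degrees(np.arctan2(M[1,0],M[0,0])).round(2)
if __name__=="__main__":
  # calibrate w on stretch: from 25.47 lean state
  q=np.array([-.093,.976,.0601,.002,1.662,1.57])
  for w in (.15,.3,.5,1.):
    p,A=fk(q); M=A*OFF; d=M.apply([0,-.05,.9]); d*=.0625/np.linalg.norm(d); print(w,info(sol(q,p+d,M,w)))
  M=MR(39.3,-5.2,0)
  for z in (.25,.35,.45):
    q=np.array([-.05,-.3,2.2,0,.5,1.5])
    for x in (.45,.4,.36,.32,.28,.24,.2):
      q1=sol(q,np.array([x,-.0906*x,z]),M,.3); print(z,x,info(q1),q1.round(2)); q=q1
E
python3 sim.py
```

```text
0.15 (array([ 1.122, -0.104,  0.515]), 'lean', np.float64(33.9), 'xtilt', np.float64(-0.07), 'xaz', np.float64(-95.23))
0.3 (array([ 1.108, -0.103,  0.507]), 'lean', np.float64(31.28), 'xtilt', np.float64(-0.07), 'xaz', np.float64(-95.23))
0.5 (array([ 1.094, -0.101,  0.499]), 'lean', np.float64(28.81), 'xtilt', np.float64(-0.08), 'xaz', np.float64(-95.23))
1.0 (array([ 1.082, -0.1  ,  0.492]), 'lean', np.float64(26.55), 'xtilt', np.float64(-0.08), 'xaz', np.float64(-95.23))
0.25 0.45 (array([ 0.45 , -0.041,  0.25 ]), 'lean', np.float64(39.3), 'xtilt', np.float64(-0.0), 'xaz', np.float64(-95.2)) [-0.09 -0.3   2.42 -0.    0.33  1.57]
0.25 0.4 (array([ 0.4  , -0.036,  0.25 ]), 'lean', np.float64(39.3), 'xtilt', np.float64(-0.0), 'xaz', np.float64(-95.2)) [-0.09 -0.43  2.48 -0.    0.4   1.57]
0.25 0.36 (array([ 0.36 , -0.033,  0.25 ]), 'lean', np.float64(39.3), 'xtilt', np.float64(-0.0), 'xaz', np.float64(-95.2)) [-0.09 -0.55  2.53 -0.    0.47  1.57]
0.25 0.32 (array([ 0.32 , -0.029,  0.25 ]), 'lean', np.float64(39.3), 'xtilt', np.float64(-0.0), 'xaz', np.float64(-95.2)) [-0.09 -0.69  2
[... 2056 characters left out ...]
p.float64(-95.2)) [-0.09 -0.7   2.15 -0.    1.    1.57]
0.45 0.32 (array([ 0.32 , -0.029,  0.45 ]), 'lean', np.float64(39.3), 'xtilt', np.float64(0.0), 'xaz', np.float64(-95.2)) [-0.09 -0.79  2.17 -0.    1.07  1.57]
0.45 0.28 (array([ 0.28 , -0.025,  0.45 ]), 'lean', np.float64(39.3), 'xtilt', np.float64(0.0), 'xaz', np.float64(-95.2)) [-0.09 -0.88  2.19 -0.    1.15  1.57]
0.45 0.24 (array([ 0.251, -0.023,  0.452]), 'lean', np.float64(37.02), 'xtilt', np.float64(0.02), 'xaz', np.float64(-95.22)) [-0.08 -0.92  2.17 -0.01  1.25  1.58]
0.45 0.2 (array([ 0.212, -0.005,  0.453]), 'lean', np.float64(36.95), 'xtilt', np.float64(2.81), 'xaz', np.float64(-96.96)) [ 1.59 -0.92  2.17 -0.69  1.95  3.02]
```

```bash
python3 - <<'E'
from sim import *
M=MR(39.3,-5.2,0)
for x in (.40,.55):
  q=np.array([-.09,-.3,2.42,0,.33,1.57])
  for z in (.25,.2,.16,.12,.1,.08,.06,.04):
    w=.5
    q=sol(q,np.array([x,-.0906*x,z]),M,w); print(z,x,info(q),q.round(2))
print()
# per-row resets: lean measured each row
q=sol(np.array([-.09,-.3,2.42,0,.33,1.57]),np.array([.5,-.0453,.12]),M,.5);print(info(q),q.round(2))
for k in range(5):
    p,A=fk(q); q=sol(q,p+np.array([-.05,.0045,-.02]),A*OFF,.5); print(info(q),q.round(3))
E
```

```text
0.25 0.4 (array([ 0.4  , -0.036,  0.25 ]), 'lean', np.float64(39.3), 'xtilt', np.float64(-0.0), 'xaz', np.float64(-95.2)) [-0.09 -0.43  2.48 -0.    0.4   1.57]
0.2 0.4 (array([ 0.4  , -0.036,  0.2  ]), 'lean', np.float64(39.3), 'xtilt', np.float64(-0.0), 'xaz', np.float64(-95.2)) [-0.09 -0.31  2.56 -0.    0.2   1.57]
0.16 0.4 (array([ 0.4  , -0.036,  0.16 ]), 'lean', np.float64(39.3), 'xtilt', np.float64(-0.0), 'xaz', np.float64(-95.2)) [-0.09 -0.18  2.62 -0.03  0.02  1.61]
0.12 0.4 (array([ 0.397, -0.036,  0.143]), 'lean', np.float64(37.3), 'xtilt', np.float64(-0.01), 'xaz', np.float64(-95.19)) [-0.09 -0.13  2.62 -0.63  0.    2.21]
0.1 0.4 (array([ 0.396, -0.036,  0.136]), 'lean', np.float64(36.19), 'xtilt', np.float64(-0.01), 'xaz', np.float64(-95.19)) [-0.09 -0.1   2.61 -0.66  0.    2.23]
0.08 0.4 (array([ 0.396, -0.036,  0.128]), 'lean', np.float64(35.07), 'xtilt', np.float64(-0.01), 'xaz', np.float64(-95.19)) [-0.09 -0.08  2.61  0.85  0.    0.72]
0.06 0.4 (array([ 0.417, -0.038,  0.065]), 'lean', np.float64(37.96), 'xtilt', np.float64(0.0), 'xaz', np.float64(-95.2)) [-0.09  0.26
[... 1777 characters left out ...]
1.3    0.     2.871]
(array([ 0.401, -0.036,  0.125]), 'lean', np.float64(34.52), 'xtilt', np.float64(-0.0), 'xaz', np.float64(-95.2)) [-0.091 -0.058  2.597 -1.253  0.     2.824]
(array([ 0.362, -0.033,  0.114]), 'lean', np.float64(33.31), 'xtilt', np.float64(-0.0), 'xaz', np.float64(-95.2)) [-0.091 -0.1    2.66  -0.625  0.     2.195]
(array([ 0.338, -0.031,  0.116]), 'lean', np.float64(30.51), 'xtilt', np.float64(-0.0), 'xaz', np.float64(-95.2)) [-9.100e-02 -1.700e-01  2.660e+00  2.000e-03  1.190e-01  1.569e+00]
(array([ 0.312, -0.029,  0.12 ]), 'lean', np.float64(27.81), 'xtilt', np.float64(-0.0), 'xaz', np.float64(-95.2)) [-9.200e-02 -2.510e-01  2.660e+00  2.000e-03  2.470e-01  1.568e+00]
```

```bash
python3 to.py 0.5 -0.045 0.23
```

```text
t 7.15 grasp [0.4613 0.2159 0.3281] world d [ 0.0387 -0.2609 -0.0981] dist 0.281 tool shift [ 0.2574  0.1129 -0.0139] jv [-0.15 -0.03 -0.01  0.14 -0.03 -0.4 ]
```

Emit:
jog_arm(series=[[[0.257,0.113,-0.014,-0.9,0],[0.257,0.113,-0.014,-0.9,0],[0.257,0.113,-0.014,-0.9,0],[0.257,0.113,-0.014,-0.9,0],[0.257,0.113,-0.014,-0.9,0]]])

```text
time: 7.78
eef_pos: [0.5038, 0.0179, 0.2364]
tcp_rot: [-1.079, 0.259, -1.204]
wrist_force: [-0.1, 0.7, 0.0]
grip_width: 0.999
```

```bash
python3 st.py; python3 to.py 0.5 -0.045 0.2
```

```text
t 7.775 q [ 0.109 -0.146  2.348 -0.379  0.293  1.458] p [0.5038 0.0179 0.2364] F [-0.1  0.7  0. ] w 0.999
[[ 0.3965  0.6227  0.6746]
 [-0.845  -0.0396  0.5332]
 [ 0.3587 -0.7815  0.5105]]
x az -64.86 lean 38.6 lean az -3.64 x tilt 21.02 grasp [0.4922 0.0186 0.251 ]
t 7.78 grasp [0.4922 0.0186 0.251 ] world d [ 0.0078 -0.0636 -0.051 ] dist 0.082 tool shift [ 0.0386  0.0473 -0.0547] jv [-0.7   0.15  0.09  1.07 -0.45 -2.18]
```

```bash
cat > settle.py <<'E'
from bench import r
import cv2,numpy as np,sys
for i in range(int(sys.argv[1]) if len(sys.argv)>1 else 1): d=r.get_image("top")
cv2.imwrite("pics/last.png",d["image"][:,:,::-1]); np.savez("last.npz",**d)
E
python3 settle.py 2; python3 st.py; python3 to.py 0.5 -0.045 0.2
```

```text
t 7.875 q [ 0.108 -0.145  2.348 -0.381  0.295  1.461] p [0.5032 0.0172 0.2355] F [-0.1 -0.1  1.3] w 1.001
[[ 0.3952  0.6207  0.6772]
 [-0.8461 -0.0411  0.5314]
 [ 0.3577 -0.783   0.5089]]
x az -64.97 lean 38.46 lean az -3.79 x tilt 20.96 grasp [0.4916 0.018  0.2501]
t 7.88 grasp [0.4916 0.018  0.2501] world d [ 0.0084 -0.063  -0.0501] dist 0.081 tool shift [ 0.0387  0.047  -0.0533] jv [ 0.06 -0.01 -0.02 -0.11  0.04  0.33]
```

Emit:
jog_arm(series=[[[0.039,0.047,-0.053,-0.9,0],[0.039,0.047,-0.053,-0.9,0],[0.039,0.047,-0.053,-0.9,0],[0.039,0.047,-0.053,-0.9,0],[0.039,0.047,-0.053,-0.9,0]]])

```text
time: 8.5
eef_pos: [0.5124, -0.0412, 0.1884]
tcp_rot: [-1.298, -0.063, -0.918]
wrist_force: [0.0, -0.1, 0.5]
grip_width: 0.999
```

```bash
python3 settle.py 1; python3 st.py; python3 to.py 0.5 -0.0455 0.12
```

```text
t 8.55 q [-0.124 -0.027  2.377  0.395  0.149  0.071] p [ 0.5123 -0.0418  0.1879] F [ 1.1 -0.5  0.1] w 1.0
[[ 0.6652  0.6095  0.4313]
 [-0.5319 -0.0186  0.8466]
 [ 0.5241 -0.7926  0.3118]]
x az -38.64 lean 37.58 lean az -1.75 x tilt 31.61 grasp [ 0.5009 -0.0414  0.2027]
t 8.55 grasp [ 0.5009 -0.0414  0.2027] world d [-0.0009 -0.0041 -0.0827] dist 0.083 tool shift [-0.0418  0.0651 -0.0296] jv [ 0.02 -0.01  0.   -0.16  0.02  0.52]
```

Emit:
jog_arm(series=[[[-0.042,0.065,-0.03,-0.9,0],[-0.042,0.065,-0.03,-0.9,0],[-0.042,0.065,-0.03,-0.9,0],[-0.042,0.065,-0.03,-0.9,0],[-0.042,0.065,-0.03,-0.9,0]]])

```text
time: 9.18
eef_pos: [0.5111, -0.0233, 0.1359]
tcp_rot: [-1.307, -0.188, -0.75]
wrist_force: [-0.6, 0.1, 0.2]
grip_width: 0.994
```

```bash
python3 settle.py 1; python3 st.py; python3 to.py 0.5 -0.0455 0.08
```

```text
t 9.225 q [-0.164  0.107  2.412  1.562  0.163 -1.299] p [ 0.5106 -0.0237  0.1347] F [-0.7  0.6 -0.6] w 1.001
[[ 0.7573  0.5929  0.2737]
 [-0.3848  0.0666  0.9206]
 [ 0.5276 -0.8025  0.2786]]
x az -26.94 lean 36.63 lean az 6.41 x tilt 31.84 grasp [ 0.4995 -0.0249  0.1497]
t 9.22 grasp [ 0.4995 -0.0249  0.1497] world d [ 0.0005 -0.0206 -0.0697] dist 0.073 tool shift [-0.0285  0.0549 -0.0382] jv [ 0.01 -0.03 -0.   -0.33 -0.01  0.51]
```

```bash
python3 to.py 0.44 -0.04 0.36
```

```text
t 9.22 grasp [ 0.4995 -0.0249  0.1497] world d [-0.0595 -0.0151  0.2103] dist 0.219 tool shift [ 0.0717 -0.205   0.0284] jv [ 0.01 -0.03 -0.   -0.33 -0.01  0.51]
```

Emit:
jog_arm(series=[[[0.072,-0.205,0.028,0,0],[0.072,-0.205,0.028,0,0],[0.072,-0.205,0.028,0,0],[0.072,-0.205,0.028,0,0],[0.072,-0.205,0.028,0,0]]])

```text
time: 9.85
eef_pos: [0.4631, -0.0311, 0.3137]
tcp_rot: [-1.313, -0.186, -0.749]
wrist_force: [0.9, 0.1, 0.1]
grip_width: 1.002
```

```bash
python3 settle.py 1; python3 st.py; python3 to.py 0.44 -0.04 0.36
```

```text
t 9.9 q [-0.218 -0.347  2.255  0.321  0.635 -0.036] p [ 0.4641 -0.0326  0.3228] F [0.5 0.5 6.7] w 1.001
[[ 0.7492  0.6     0.2804]
 [-0.3906  0.0584  0.9187]
 [ 0.5348 -0.7979  0.2781]]
x az -27.53 lean 37.07 lean az 5.56 x tilt 32.33 grasp [ 0.4528 -0.0337  0.3378]
t 9.9 grasp [ 0.4528 -0.0337  0.3378] world d [-0.0128 -0.0063  0.0222] dist 0.026 tool shift [ 0.0047 -0.0258 -0.0032] jv [ 0.01  0.1   0.02  0.2  -0.26 -0.19]
```

Emit:
jog_arm(series=[[[0.005,-0.026,-0.003,-0.85,0],[0.005,-0.026,-0.003,-0.85,0],[0.005,-0.026,-0.003,-0.85,0],[0.005,-0.026,-0.003,-0.85,0],[0.005,-0.026,-0.003,-0.85,0]]])

```text
time: 10.52
eef_pos: [0.451, -0.0395, 0.3463]
tcp_rot: [-1.572, -0.866, -0.158]
wrist_force: [-0.2, -0.3, -0.3]
grip_width: 0.999
```

Emit:
jog_arm(series=[[[0,0,0,-0.85,0],[0,0,0,-0.85,0],[0,0,0,-0.85,0],[0,0,0,-0.85,0],[0,0,0,-0.85,0]]])

```text
time: 11.15
eef_pos: [0.4507, -0.04, 0.3471]
tcp_rot: [-1.643, -1.505, 0.551]
wrist_force: [-0.7, 0.1, 0.4]
grip_width: 0.999
```

```bash
python3 settle.py 1; python3 st.py; python3 to.py 0.44 -0.04 0.36
```

```text
t 11.2 q [-0.251 -0.399  2.23   0.31   0.715 -1.738] p [ 0.4507 -0.04    0.3471] F [ 0.5  0.7 -0.4] w 1.001
[[ 0.1861  0.6008 -0.7774]
 [ 0.9614  0.0521  0.2703]
 [ 0.2029 -0.7977 -0.5679]]
x az 79.05 lean 37.09 lean az 4.95 x tilt 11.71 grasp [ 0.4395 -0.041   0.362 ]
t 11.2 grasp [ 0.4395 -0.041   0.362 ] world d [ 0.0005  0.001  -0.002 ] dist 0.002 tool shift [0.0006 0.002  0.001 ] jv [ 0.    0.    0.    0.02 -0.    0.13]
```

```bash
python3 - <<'E'
from sim import *
import json
q0=np.array(D[-1][0]); print(info(q0))
def run(pts,push,n,w=.5,q0=q0):
    q=q0.copy()
    for P in pts:
        p,A=fk(q); Mt=A*OFF
        while np.linalg.norm(np.array(P)-p)>.002:
            d=np.array(P)-p; d*=min(1,.06/np.linalg.norm(d)); p=p+d; q=sol(q,p,Mt,w)
            if np.linalg.norm(fk(q)[0]-p)>.03: break
        print(info(q),q.round(2))
    for k in range(n):
        p,A=fk(q); q=sol(q,p+np.array(push),A*OFF,w); print("push",info(q),q.round(2))
run([[.54,-.049,.2]],[0,0,-.06],3)
run([[.45,-.041,.2]],[-.02,0,-.05],3)
# other: inner q3 limit
run([[.45,-.041,.25],[.40,-.036,.16]],[-.05,0.004,-.02],5)
E
```

```text
(array([ 0.45 , -0.041,  0.347]), 'lean', np.float64(36.66), 'xtilt', np.float64(11.71), 'xaz', np.float64(79.05))
(array([ 0.54 , -0.049,  0.2  ]), 'lean', np.float64(36.66), 'xtilt', np.float64(11.71), 'xaz', np.float64(79.05)) [-0.21  0.01  2.3   0.71  0.27 -2.15]
push (array([ 0.54 , -0.049,  0.14 ]), 'lean', np.float64(36.66), 'xtilt', np.float64(11.71), 'xaz', np.float64(79.05)) [-0.21  0.14  2.35  1.46  0.18 -2.92]
push (array([ 0.545, -0.05 ,  0.102]), 'lean', np.float64(33.59), 'xtilt', np.float64(11.38), 'xaz', np.float64(78.48)) [-0.2   0.23  2.33  1.56  0.17 -3.02]
push (array([ 0.553, -0.051,  0.065]), 'lean', np.float64(30.3), 'xtilt', np.float64(11.02), 'xaz', np.float64(77.91)) [-0.2   0.33  2.3   1.56  0.16 -3.02]
(array([ 0.45 , -0.041,  0.2  ]), 'lean', np.float64(36.66), 'xtilt', np.float64(11.71), 'xaz', np.float64(79.05)) [-0.25 -0.17  2.45  0.71  0.31 -2.19]
push (array([ 0.43 , -0.041,  0.15 ]), 'lean', np.float64(36.66), 'xtilt', np.float64(11.71), 'xaz', np.float64(79.05)) [-0.27 -0.07  2.54  1.33  0.22 -2.85]
push (array([ 0.41 , -0.04 ,  0.124]), 'lean', n
[... 661 characters left out ...]
1.7), 'xaz', np.float64(79.04)) [-0.36 -0.22  2.66  1.18  0.29 -2.76]
push (array([ 0.324, -0.04 ,  0.148]), 'lean', np.float64(33.67), 'xtilt', np.float64(11.79), 'xaz', np.float64(79.1)) [-0.48 -0.3   2.66  0.9   0.42 -2.57]
push (array([ 0.288, -0.047,  0.152]), 'lean', np.float64(31.51), 'xtilt', np.float64(12.02), 'xaz', np.float64(79.25)) [-0.66 -0.39  2.66  0.76  0.6  -2.57]
push (array([ 0.248, -0.056,  0.156]), 'lean', np.float64(29.78), 'xtilt', np.float64(12.41), 'xaz', np.float64(79.47)) [-0.94 -0.46  2.66  0.69  0.82 -2.72]
push (array([ 0.201, -0.064,  0.156]), 'lean', np.float64(28.66), 'xtilt', np.float64(12.91), 'xaz', np.float64(79.74)) [-1.33 -0.49  2.66  0.61  1.05 -3.  ]
```

```bash
python3 - <<'E'
from h import *
s=load("scene0.npz"); t=load("top0.npz")
P=np.concatenate([cloud(s)[s["range_z"]>0],cloud(t)[t["range_z"]>0]])
P=P[np.isfinite(P).all(1)]
def occ(x0,x1,y0,y1,z0,z1):
    m=(P[:,0]>x0)&(P[:,0]<x1)&(P[:,1]>y0)&(P[:,1]<y1)&(P[:,2]>z0)&(P[:,2]<z1); return m.sum(), (P[m].max(0).round(2),P[m].min(0).round(2)) if m.any() else None
print("behind",occ(-1.5,-.15,-.8,.8,.05,1.5))
for x in np.arange(-1.5,.2,.1): print(round(x,1),"left", occ(x,x+.1,0,.8,.03,1.6),"right",occ(x,x+.1,-1.2,-.6,.03,1.5)[0])
print("rightside",occ(-.2,.6,-1.4,-.75,.02,1.5))
E
```

```text
behind (np.int64(5645), (array([-0.15,  0.8 ,  0.74]), array([-1.5 , -0.8 ,  0.05])))
-1.5 left (np.int64(116), (array([-1.4 ,  0.8 ,  0.71]), array([-1.5 ,  0.02,  0.03]))) right 0
-1.4 left (np.int64(99), (array([-1.3 ,  0.8 ,  0.62]), array([-1.4 ,  0.57,  0.15]))) right 0
-1.3 left (np.int64(242), (array([-1.2 ,  0.8 ,  0.62]), array([-1.3 ,  0.53,  0.15]))) right 0
-1.2 left (np.int64(1249), (array([-1.1 ,  0.8 ,  0.62]), array([-1.2 ,  0.5 ,  0.14]))) right 0
-1.1 left (np.int64(921), (array([-1.  ,  0.8 ,  0.73]), array([-1.1 ,  0.48,  0.03]))) right 0
-1.0 left (np.int64(26), (array([-0.9 ,  0.67,  0.64]), array([-1.  ,  0.48,  0.04]))) right 62
-0.9 left (np.int64(186), (array([-0.8 ,  0.8 ,  0.05]), array([-0.9 ,  0.52,  0.04]))) right 310
-0.8 left (np.int64(215), (array([-0.7 ,  0.8 ,  0.05]), array([-0.8 ,  0.49,  0.03]))) right 334
-0.7 left (np.int64(263), (array([-0.6 ,  0.78,  0.06]), array([-0.7 ,  0.47,  0.03]))) right 345
-0.6 left (np.int64(282), (array([-0.51,  0.77,  0.05]), array([-0.6 ,  0.46,  0.03]))) right 2089
-0.5 left (np.int64(3), (array([-0.5 ,  0.74,  0.04]), array([-0.5 ,  0.71,  0.04]))) right 0
-0.4 left (np.int64(0), None) right 0
-0.3 left (np.int64(270), (array([-0.2 ,  0.65,  0.12]), array([-0.24,  0.47,  0.04]))) right 0
-0.2 left (np.int64(538), (array([-0.1 ,  0.7 ,  0.12]), array([-0.2 ,  0.41,  0.03]))) right 169
-0.1 left (np.int64(483), (array([-0.  ,  0.71,  0.13]), array([-0.1 ,  0.08,  0.03]))) right 286
0.0 left (np.int64(1840), (array([0.1 , 0.68, 0.4 ]), array([0.  , 0.  , 0.03]))) right 913
0.1 left (np.int64(3476), (array([0.2 , 0.11, 0.61]), array([0.1 , 0.  , 0.23]))) right 2214
rightside (np.int64(0), None)
```

View pics/last.png

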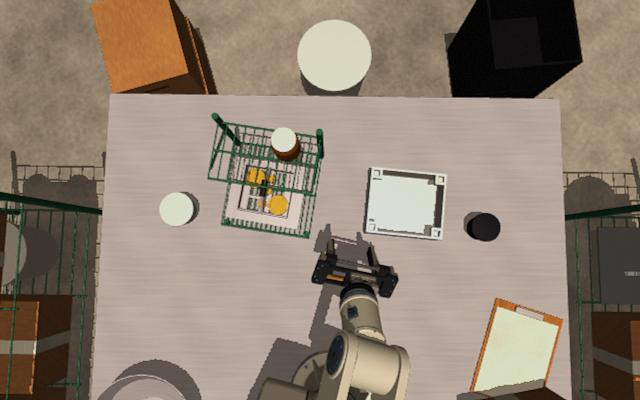

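```bash
cat > sim2.py <<'E'
from sim import *
def lv(M): # lean vector deg
    y=M[:,1]; l=np.degrees(np.arccos(-y[2])); return l.round(2),np.degrees(np.arctan2(y[1],y[0])).round(2)
if __name__=="__main__":
  q=np.array(D[-1][0]); p,A=fk(q); Mt=A*OFF
  way=[[.43,.12,.36],[.416,.27,.36],[.29,.35,.36],[.166,.40,.36],[.03,.34,.36],[-.09,.22,.36]]
  for P in way:
    for k in range(4):
        pk=p+(np.array(P)-p)*(k+1)/4; q=sol(q,pk,Mt,.5)
    p=np.array(P); print(P,q.round(2),(fk(q)[0]-p).round(3),lv((fk(q)[1]*OFF).as_matrix()))
  for k in range(6):
    p,A=fk(q); q=sol(q,p+.0625*np.array([-.5,-.87,0]),A*OFF,.5); print("push",q.round(2),fk(q)[0].round(3),lv((fk(q)[1]*OFF).as_matrix()))
E
python3 sim2.py
```

```text
[0.43, 0.12, 0.36] [ 0.44 -0.42  2.21 -0.31  0.76 -0.71] [-0.  0. -0.] (np.float64(37.09), np.float64(4.95))
[0.416, 0.27, 0.36] [ 0.9  -0.24  2.1  -0.6   0.89 -0.12] [-0. -0. -0.] (np.float64(37.09), np.float64(4.95))
[0.29, 0.35, 0.36] [ 1.35 -0.2   2.08 -0.68  1.15  0.29] [-0. -0. -0.] (np.float64(37.09), np.float64(4.95))
[0.166, 0.4, 0.36] [ 1.7  -0.12  2.01 -0.67  1.34  0.57] [ 0. -0.  0.] (np.float64(37.09), np.float64(4.95))
[0.03, 0.34, 0.36] [ 2.1  -0.14  2.03 -0.58  1.57  0.88] [0. 0. 0.] (np.float64(37.09), np.float64(4.95))
[-0.09, 0.22, 0.36] [ 2.56 -0.15  2.04 -0.39  1.77  1.27] [0. 0. 0.] (np.float64(37.09), np.float64(4.95))
push [ 2.63 -0.15  2.03 -0.32  1.81  1.34] [-0.109  0.188  0.36 ] (np.float64(36.18), np.float64(2.01))
push [ 2.63 -0.15  2.02 -0.26  1.82  1.35] [-0.119  0.17   0.36 ] (np.float64(34.81), np.float64(-3.31))
push [ 2.63 -0.15  2.01 -0.2   1.83  1.36] [-0.13   0.152  0.36 ] (np.float64(33.68), np.float64(-8.99))
push [ 2.63 -0.14  2.   -0.14  1.84  1.38] [-0.141  0.134  0.36 ] (np.float64(32.82), np.float64(-15.0))
push [ 2.63 -0.14  1.99 -0.08  1.85  1.39] [-0.152  0.116  0.36 ] (np.float64(32.26), np.float64(-21.25))
push [ 2.63 -0.14  1.99 -0.02  1.85  1.41] [-0.163  0.098  0.36 ] (np.float64(32.01), np.float64(-27.64))
```

```bash
python3 to.py 0.42 0.22 0.37
```

```text
t 11.2 grasp [ 0.4395 -0.041   0.362 ] world d [-0.0195  0.261   0.008 ] dist 0.262 tool shift [ 0.2489 -0.0045  0.0812] jv [ 0.    0.    0.    0.02 -0.    0.13]
```

Emit:
jog_arm(series=[[[0.249,-0.004,0.081,0,0],[0.249,-0.004,0.081,0,0],[0.249,-0.004,0.081,0,0],[0.249,-0.004,0.081,0,0],[0.249,-0.004,0.081,0,0]]])

```text
time: 11.82
eef_pos: [0.4341, 0.196, 0.3553]
tcp_rot: [-1.647, -1.505, 0.542]
wrist_force: [1.7, -0.4, -1.1]
grip_width: 0.998
```

```bash
python3 st.py; python3 to.py 0.22 0.4 0.38
```

```text
t 11.825 q [ 0.681 -0.321  2.17  -0.499  0.793 -0.36 ] p [0.4341 0.196  0.3553] F [ 1.7 -0.4 -1.1] w 0.998
[[ 0.1929  0.6051 -0.7724]
 [ 0.9586  0.0517  0.2799]
 [ 0.2093 -0.7945 -0.5701]]
x az 78.62 lean 37.39 lean az 4.88 x tilt 12.08 grasp [0.4228 0.195  0.3701]
t 11.82 grasp [0.4228 0.195  0.3701] world d [-0.2028  0.205   0.0099] dist 0.288 tool shift [ 0.1594 -0.1199  0.2084] jv [ 1.56  0.48 -0.33 -1.1   0.45  2.07]
```

Emit:
jog_arm(series=[[[0.159,-0.12,0.208,0,0],[0.159,-0.12,0.208,0,0],[0.159,-0.12,0.208,0,0],[0.159,-0.12,0.208,0,0],[0.159,-0.12,0.208,0,0]]])

```text
time: 12.45
eef_pos: [0.2301, 0.403, 0.3677]
tcp_rot: [-1.645, -1.503, 0.526]
wrist_force: [1.5, 1.0, -0.4]
grip_width: 1.0
```

```bash
python3 st.py; python3 to.py 0.0 0.39 0.38
```

```text
t 12.45 q [ 1.538 -0.124  2.003 -0.693  1.252  0.464] p [0.2301 0.403  0.3677] F [ 1.5  1.  -0.4] w 1.0
[[ 0.1974  0.6091 -0.7682]
 [ 0.9552  0.0566  0.2904]
 [ 0.2203 -0.7911 -0.5706]]
x az 78.32 lean 37.71 lean az 5.31 x tilt 12.73 grasp [0.2187 0.4019 0.3825]
t 12.45 grasp [0.2187 0.4019 0.3825] world d [-0.2187 -0.0119 -0.0025] dist 0.219 tool shift [-0.0551 -0.1319  0.166 ] jv [ 0.89  0.52 -0.47  0.01  0.5   0.73]
```

Emit:
jog_arm(series=[[[-0.055,-0.132,0.166,0,0],[-0.055,-0.132,0.166,0,0],[-0.055,-0.132,0.166,0,0],[-0.055,-0.132,0.166,0,0]]])

```text
time: 12.95
eef_pos: [0.0091, 0.3924, 0.367]
tcp_rot: [-1.639, -1.501, 0.512]
wrist_force: [0.6, 0.4, 0.3]
grip_width: 0.997
```

```bash
python3 st.py; python3 to.py -0.14 0.26 0.38
```

```text
t 12.95 q [ 2.085 -0.045  1.936 -0.598  1.556  0.903] p [0.0091 0.3924 0.367 ] F [0.6 0.4 0.3] w 0.997
[[ 0.2015  0.611  -0.7656]
 [ 0.9515  0.0634  0.301 ]
 [ 0.2324 -0.7891 -0.5686]]
x az 78.04 lean 37.9 lean az 5.92 x tilt 13.44 grasp [-0.0024  0.3912  0.3817]
t 12.95 grasp [-0.0024  0.3912  0.3817] world d [-0.1376 -0.1312 -0.0017] dist 0.19 tool shift [-0.153  -0.091   0.0669] jv [ 0.54  0.2  -0.18  0.15  0.28  0.43]
```

Emit:
jog_arm(series=[[[-0.153,-0.091,0.067,0,0],[-0.153,-0.091,0.067,0,0],[-0.153,-0.091,0.067,0,0]]])

```text
time: 13.32
eef_pos: [-0.1271, 0.2635, 0.3666]
tcp_rot: [-1.634, -1.495, 0.497]
wrist_force: [-1.0, 1.3, -0.5]
grip_width: 0.998
```

```bash
python3 settle.py; python3 st.py; python3 to.py -0.19 0.17 0.38
```

```text
t 13.375 q [ 2.548 -0.051  1.943 -0.418  1.765  1.297] p [-0.1313  0.2598  0.366 ] F [-0.7 -0.9 -1.3] w 0.999
[[ 0.2056  0.6095 -0.7657]
 [ 0.9483  0.0694  0.3098]
 [ 0.2419 -0.7898 -0.5637]]
x az 77.77 lean 37.83 lean az 6.49 x tilt 14.0 grasp [-0.1427  0.2585  0.3808]
t 13.38 grasp [-0.1427  0.2585  0.3808] world d [-0.0473 -0.0885 -0.0008] dist 0.1 tool shift [-0.0938 -0.0343  0.0092] jv [-0.13 -0.01  0.02 -0.1  -0.07 -0.19]
```

Emit:
jog_arm(series=[[[-0.28,-0.1,0.03,0,0],[-0.28,-0.1,0.03,0,0]]])

```text
time: 13.62
eef_pos: [-0.1531, 0.2135, 0.3637]
tcp_rot: [-1.664, -1.451, 0.52]
wrist_force: [0.6, 0.4, -0.1]
grip_width: 0.999
```

```bash
python3 st.py
```

```text
t 13.625 q [ 2.633 -0.057  1.943 -0.331  1.805  1.394] p [-0.1531  0.2135  0.3637] F [ 0.6  0.4 -0.1] w 0.999
[[ 0.2414  0.5952 -0.7665]
 [ 0.9465  0.0297  0.3212]
 [ 0.2139 -0.803  -0.5562]]
x az 75.69 lean 36.58 lean az 2.85 x tilt 12.35 grasp [-0.1642  0.213   0.3788]
```

Emit:
jog_arm(series=[[[-0.28,-0.1,0.03,0,0]]])

```text
time: 13.75
eef_pos: [-0.1613, 0.2015, 0.3643]
tcp_rot: [-1.693, -1.411, 0.539]
wrist_force: [0.4, 0.9, 0.7]
grip_width: 1.002
```

```bash
python3 st.py;  python3 to.py -0.25 0.1 0.38
```

```text
t 13.75 q [ 2.634 -0.055  1.931 -0.288  1.816  1.409] p [-0.1613  0.2015  0.3643] F [0.4 0.9 0.7] w 1.002
[[ 0.2718  0.5802 -0.7678]
 [ 0.9444 -0.0073  0.3288]
 [ 0.1851 -0.8144 -0.5499]]
x az 73.95 lean 35.47 lean az -0.72 x tilt 10.67 grasp [-0.1722  0.2017  0.3795]
t 13.75 grasp [-0.1722  0.2017  0.3795] world d [-0.0778 -0.1017  0.0005] dist 0.128 tool shift [-0.1171 -0.0448  0.0261] jv [ 0.    0.01 -0.1   0.34  0.09  0.16]
```

Emit:
jog_arm(series=[[[-0.28,-0.1,0.05,0,0]]])

```text
time: 13.88
eef_pos: [-0.1739, 0.1919, 0.3647]
tcp_rot: [-1.721, -1.37, 0.558]
wrist_force: [-0.4, 0.3, -0.1]
grip_width: 1.003
```

```bash
python3 settle.py; python3 st.py;  python3 to.py 0.0 0.38 0.38
```

```text
t 13.925 q [ 2.634 -0.044  1.91  -0.243  1.824  1.426] p [-0.1752  0.1916  0.3648] F [-0.4 -0.5  0.2] w 1.002
[[ 0.3028  0.5623 -0.7695]
 [ 0.9406 -0.0462  0.3364]
 [ 0.1536 -0.8256 -0.5429]]
x az 72.15 lean 34.35 lean az -4.7 x tilt 8.83 grasp [-0.1857  0.1925  0.3802]
t 13.93 grasp [-0.1857  0.1925  0.3802] world d [ 0.1857  0.1875 -0.0002] dist 0.264 tool shift [ 0.2326  0.0959 -0.0797] jv [-0.   -0.    0.02 -0.06 -0.01 -0.04]
```

Emit:
jog_arm(series=[[[0.233,0.096,-0.08,-0.27,0],[0.233,0.096,-0.08,-0.27,0],[0.233,0.096,-0.08,-0.27,0],[0.233,0.096,-0.08,-0.27,0],[0.233,0.096,-0.08,-0.27,0]]])

```text
time: 14.55
eef_pos: [0.0138, 0.3816, 0.3659]
tcp_rot: [-1.692, -1.552, 0.806]
wrist_force: [-1.0, -0.1, -0.6]
grip_width: 1.0
```

```bash
python3 settle.py; python3 st.py;  python3 to.py 0.23 0.4 0.37
```

```text
t 14.6 q [ 2.011 -0.027  1.893 -0.516  1.598  0.605] p [0.0142 0.3824 0.3659] F [-0.8  0.8  0.1] w 0.999
[[ 0.0907  0.5653 -0.8199]
 [ 0.9958 -0.043   0.0805]
 [ 0.0102 -0.8238 -0.5668]]
x az 84.79 lean 34.54 lean az -4.35 x tilt 0.59 grasp [0.0036 0.3832 0.3813]
t 14.6 grasp [0.0036 0.3832 0.3813] world d [ 0.2264  0.0168 -0.0113] dist 0.227 tool shift [ 0.0371  0.1366 -0.1779] jv [ 0.07 -0.01  0.02  0.05  0.05  0.07]
```

Emit:
jog_arm(series=[[[0.037,0.137,-0.178,0,0],[0.037,0.137,-0.178,0,0],[0.037,0.137,-0.178,0,0],[0.037,0.137,-0.178,0,0]]])

```text
time: 15.1
eef_pos: [0.2431, 0.3991, 0.3553]
tcp_rot: [-1.693, -1.553, 0.798]
wrist_force: [-0.7, 0.5, 0.6]
grip_width: 1.004
```

```bash
python3 settle.py; python3 st.py;  python3 to.py 0.45 0.225 0.355
```

```text
t 15.15 q [ 1.467 -0.061  1.951 -0.635  1.294  0.187] p [0.2462 0.3991 0.3555] F [ 1.5 -0.7 -0.4] w 0.997
[[ 0.0936  0.5695 -0.8166]
 [ 0.9955 -0.0422  0.0846]
 [ 0.0137 -0.8209 -0.5709]]
x az 84.63 lean 34.83 lean az -4.24 x tilt 0.79 grasp [0.2355 0.3999 0.3709]
t 15.15 grasp [0.2355 0.3999 0.3709] world d [ 0.2145 -0.1749 -0.0159] dist 0.277 tool shift [-0.1542  0.1426 -0.1809] jv [ 0.09 -0.01  0.    0.04  0.08  0.11]
```

Emit:
jog_arm(series=[[[-0.154,0.143,-0.181,-0.024,0],[-0.154,0.143,-0.181,-0.024,0],[-0.154,0.143,-0.181,-0.024,0],[-0.154,0.143,-0.181,-0.024,0],[-0.154,0.143,-0.181,-0.024,0]]])

```text
time: 15.78
eef_pos: [0.4625, 0.2225, 0.3403]
tcp_rot: [-1.694, -1.569, 0.815]
wrist_force: [0.2, -0.1, 0.1]
grip_width: 1.0
```

```bash
python3 settle.py; python3 st.py;  python3 to.py 0.617 0.209 0.131
```

```text
t 15.825 q [ 0.739 -0.17   2.079 -0.577  0.873 -0.457] p [0.4637 0.2215 0.3402] F [0.4 0.8 0.1] w 1.001
[[ 7.760e-02  5.721e-01 -8.165e-01]
 [ 9.970e-01 -4.430e-02  6.370e-02]
 [ 3.000e-04 -8.190e-01 -5.738e-01]]
x az 85.55 lean 35.02 lean az -4.43 x tilt 0.02 grasp [0.453  0.2223 0.3555]
t 15.82 grasp [0.453  0.2223 0.3555] world d [ 0.164  -0.0133 -0.2245] dist 0.278 tool shift [-0.0006  0.2783 -0.0059] jv [ 0.09 -0.   -0.   -0.02  0.07  0.13]
```

Emit:
jog_arm(series=[[[0,0.06,0,0,0],[0,0.12,-0.003,0,0],[0,0.175,-0.005,0,0],[0,0.21,-0.006,0,0],[0,0.21,-0.006,0,0]]])

```text
time: 16.45
eef_pos: [0.5882, 0.2119, 0.1696]
tcp_rot: [-1.696, -1.566, 0.819]
wrist_force: [-0.6, -0.3, -0.3]
grip_width: 1.0
```

```bash
python3 settle.py; python3 st.py;  python3 to.py 0.617 0.209 0.131; python3 - <<'E'
import cv2
from bench import r
a=cv2.imread("pics/last.png"); cv2.imwrite("pics/c2.png",cv2.resize(a[120:270,190:340],None,fx=4,fy=4,interpolation=cv2.INTER_CUBIC))
b=r.get_image("scene")["image"][:,:,::-1];cv2.imwrite("pics/s2.png",cv2.resize(b[140:290,290:450],None,fx=4,fy=4,interpolation=cv2.INTER_CUBIC))
E
```

```text
t 16.5 q [ 0.534  0.225  2.103 -0.878  0.443 -0.22 ] p [0.5882 0.2122 0.1711] F [ 0.2 -0.3 -0.3] w 0.998
[[ 7.820e-02  5.713e-01 -8.170e-01]
 [ 9.969e-01 -4.500e-02  6.390e-02]
 [-3.000e-04 -8.195e-01 -5.731e-01]]
x az 85.52 lean 34.97 lean az -4.51 x tilt -0.02 grasp [0.5775 0.213  0.1865]
t 16.5 grasp [0.5775 0.213  0.1865] world d [ 0.0395 -0.004  -0.0555] dist 0.068 tool shift [-0.0009  0.0682 -0.0007] jv [ 0.01 -0.05 -0.    0.02  0.01 -0.03]
```

View pics/c2.png

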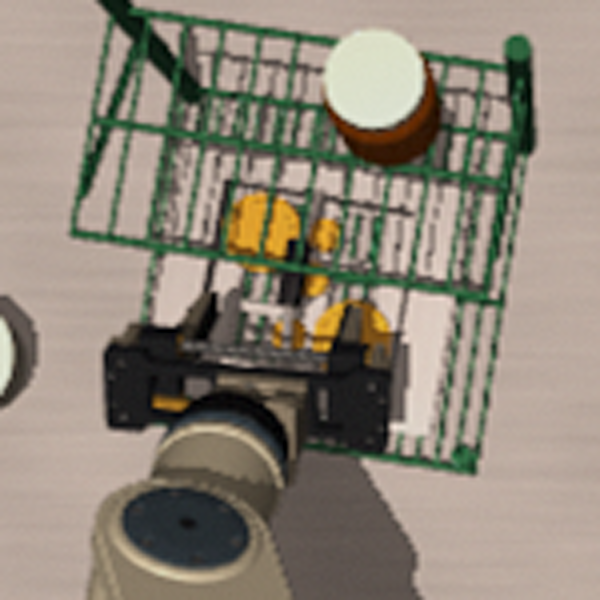

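View pics/s2.png

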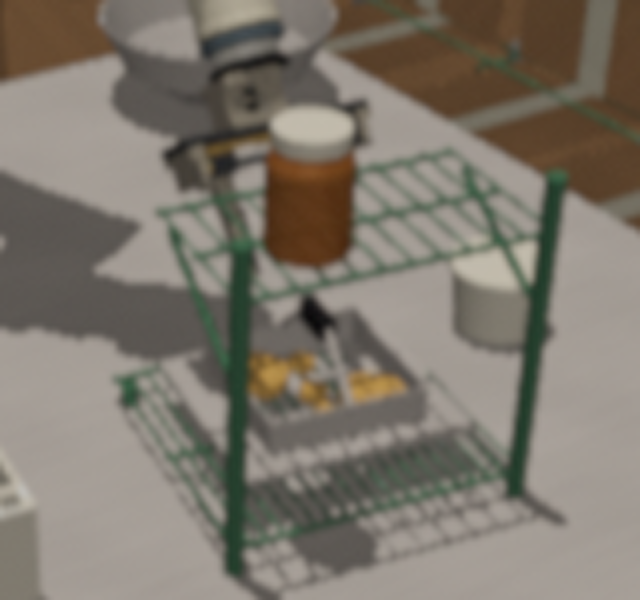

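Emit:
jog_arm(series=[[[0,0.035,0,0,0],[-0.001,0.06,0,0,0],[-0.001,0.068,-0.001,0,0],[-0.001,0.068,-0.001,0,0.4],[-0.001,0.068,-0.001,0,0.8]]])

```text
time: 17.18
eef_pos: [0.628, 0.209, 0.1187]
tcp_rot: [-1.696, -1.571, 0.814]
wrist_force: [-0.4, -0.1, 0.6]
grip_width: 0.809
```

```bash
 python3 st.py;  python3 to.py 0.617 0.209 0.131
```

```text
t 17.175 q [ 0.486  0.36   2.072 -1.081  0.355 -0.039] p [0.628  0.209  0.1187] F [-0.4 -0.1  0.6] w 0.809
[[ 0.0775  0.5738 -0.8153]
 [ 0.997  -0.0433  0.0643]
 [ 0.0016 -0.8178 -0.5754]]
x az 85.56 lean 35.13 lean az -4.31 x tilt 0.09 grasp [0.6172 0.2098 0.134 ]
t 17.18 grasp [0.6172 0.2098 0.134 ] world d [-0.0002 -0.0008 -0.003 ] dist 0.003 tool shift [-0.0008  0.0023  0.0018] jv [-0.    0.    0.   -0.01 -0.    0.  ]
```

Emit:
jog_arm(series=[[[-0.001,0.002,0.001,0,1],[-0.001,0.002,0.001,0,1],[-0.001,0.002,0.001,0,1],[-0.001,0.002,0.001,0,1],[-0.001,0.002,0.001,0,1]]])

```text
time: 17.8
eef_pos: [0.6282, 0.2079, 0.1164]
tcp_rot: [-1.696, -1.571, 0.814]
wrist_force: [0.0, 1.1, -0.6]
grip_width: 0.262
```

```bash
 python3 st.py
```

```text
t 17.8 q [ 0.484  0.364  2.074 -1.094  0.351 -0.027] p [0.6282 0.2079 0.1164] F [ 0.   1.1 -0.6] w 0.262
[[ 0.0775  0.5737 -0.8154]
 [ 0.997  -0.0434  0.0643]
 [ 0.0015 -0.8179 -0.5754]]
x az 85.55 lean 35.13 lean az -4.32 x tilt 0.09 grasp [0.6175 0.2087 0.1317]
```

Emit:
jog_arm(series=[[[0,0,0,0,1],[0,0,0,0,1],[0,0,0,0,1]]])

```text
time: 18.18
eef_pos: [0.6282, 0.2079, 0.1163]
tcp_rot: [-1.696, -1.57, 0.814]
wrist_force: [0.5, 1.1, -0.4]
grip_width: 0.17
```

```bash
 python3 settle.py; python3 st.py; python3 - <<'E'
import cv2
a=cv2.imread("pics/last.png"); cv2.imwrite("pics/c3.png",cv2.resize(a[120:270,190:340],None,fx=4,fy=4,interpolation=cv2.INTER_CUBIC))
E
```

```text
t 18.225 q [ 0.484  0.364  2.074 -1.094  0.351 -0.027] p [0.6282 0.2079 0.1164] F [ 0.4  1.4 -0.8] w 0.169
[[ 0.0776  0.5737 -0.8154]
 [ 0.997  -0.0434  0.0643]
 [ 0.0015 -0.8179 -0.5753]]
x az 85.55 lean 35.12 lean az -4.33 x tilt 0.09 grasp [0.6175 0.2087 0.1316]
```

View pics/c3.png

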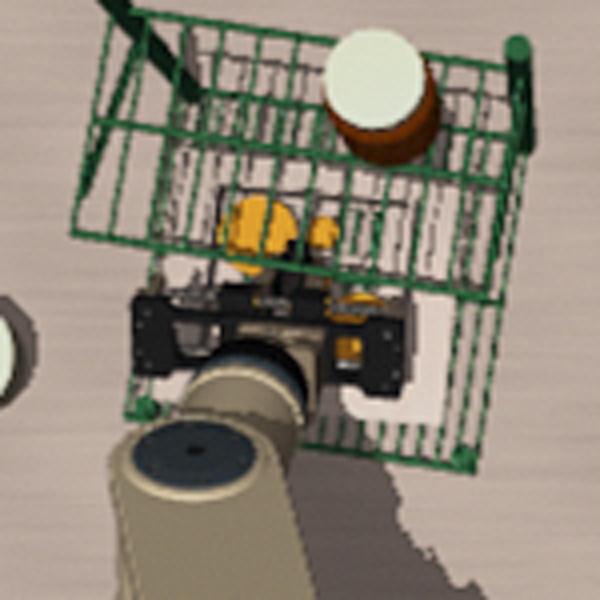

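```bash
cat > traj.py <<'E'
import numpy as np
from scipy.interpolate import PchipInterpolator,CubicSpline
W=np.array([[.6175,.2087,.1316],[.614,.2092,.1416],[.590,.2128,.148],[.552,.19,.165],[.538,.10,.205],[.545,-.02,.238],[.57,-.14,.242],[.582,-.221,.240]])
u=np.r_[0,np.cumsum(np.linalg.norm(np.diff(W,axis=0),axis=1))]
C=CubicSpline(u/u[-1],W)
T=4.25
def P(t):
    x=np.clip(np.asarray(t)/T,0,1); s=x**3*(10-15*x+6*x*x); return C(s)
if __name__=="__main__":
    t=np.linspace(0,T,400); p=P(t); v=np.gradient(p,t,axis=0); a=np.gradient(v,t,axis=0)
    print(u[-1],np.linalg.norm(v,axis=1).max(),np.linalg.norm(a,axis=1).max()); print(P(np.arange(0,T+.1,.25)).round(3))
E
cat > rows.py <<'E'
# rows k0..k0+4 of trajectory from measured pose
import sys,numpy as np
from bench import r
from scipy.spatial.transform import Rotation as R
from traj import P
k0=int(sys.argv[1]); s=r.state(); M=R.from_rotvec(s["tcp_rot"]).as_matrix(); g=s["eef_pos"]-M[:,1]*r.pinch_z
print("err vs plan mm",((g-P(k0/8))*1000).round(1)); print([list((M.T@(P((k0+i)/8)-g)).round(4)) for i in range(1,6)])
E
python3 traj.py; python3 rows.py 0; python3 - <<'E'
from path import *
from traj import P
M=MR(35.1,-4.4,1); q=np.array([.484,.364,2.074,-1.094,.351,-.027])
for t in np.arange(0,4.3,.25):
    q0=q; q,e=ik(P(t)+M.apply([0,.0187,0]),M,q); print(round(t,2),q.round(2),((q-q0)/.25).round(2))
E
```

```text
0.5118492959054137 0.22590493166332376 0.4127513737730199
[[ 0.618  0.209  0.132]
 [ 0.617  0.209  0.133]
 [ 0.616  0.209  0.139]
 [ 0.605  0.211  0.146]
 [ 0.58   0.211  0.15 ]
 [ 0.554  0.193  0.163]
 [ 0.539  0.157  0.182]
 [ 0.538  0.109  0.202]
 [ 0.539  0.056  0.22 ]
 [ 0.542  0.002  0.234]
 [ 0.55  -0.051  0.241]
 [ 0.561 -0.1    0.243]
 [ 0.57  -0.142  0.242]
 [ 0.577 -0.176  0.241]
 [ 0.58  -0.2    0.24 ]
 [ 0.582 -0.214  0.24 ]
 [ 0.582 -0.22   0.24 ]
 [ 0.582 -0.221  0.24 ]]
err vs plan mm [-0.  0.  0.]
[[np.float64(-0.0), np.float64(-0.0001), np.float64(-0.0001)], [np.float64(-0.0001), np.float64(-0.001), np.float64(-0.0007)], [np.float64(-0.0002), np.float64(-0.0031), np.float64(-0.0018)], [np.float64(-0.0001), np.float64(-0.0069), np.float64(-0.0029)], [np.float64(0.0005), np.float64(-0.0121), np.float64(-0.0023)]]
0.0 [ 0.49  0.36  2.07 -1.09  0.35 -0.03] [ 0.01  0.   -0.    0.01  0.01 -0.  ]
0.25 [ 0.49  0.36  2.07 -1.09  0.35 -0.03] [-0.   -0.01 -0.    0.03  0.   -0.03]
0.5 [ 0.49  0.35  2.07 -1.06  0.36 -0.07] [ 0.01 -0.05 -0.    0.12  0.03 -0.12]
0.75 [ 0.5   0.33 
[... 489 characters left out ...]
-0.24  0.31 -1.24] [-0.62 -0.13 -0.03  1.18 -0.03 -1.65]
2.5 [-0.1  -0.01  2.22  0.04  0.32 -1.63] [-0.6   0.01 -0.1   1.13  0.03 -1.57]
2.75 [-0.23  0.02  2.18  0.26  0.34 -1.94] [-0.51  0.12 -0.14  0.88  0.08 -1.25]
3.0 [-0.33  0.06  2.15  0.41  0.37 -2.16] [-0.4   0.15 -0.15  0.59  0.11 -0.88]
3.25 [-0.4   0.09  2.12  0.5   0.39 -2.3 ] [-0.29  0.13 -0.13  0.35  0.1  -0.56]
3.5 [-0.45  0.11  2.09  0.55  0.41 -2.39] [-0.19  0.09 -0.09  0.2   0.08 -0.34]
3.75 [-0.48  0.12  2.08  0.57  0.43 -2.43] [-0.11  0.05 -0.06  0.1   0.05 -0.18]
4.0 [-0.49  0.13  2.07  0.58  0.43 -2.45] [-0.05  0.02 -0.02  0.04  0.02 -0.07]
4.25 [-0.49  0.13  2.07  0.58  0.43 -2.45] [-0.01  0.   -0.    0.01  0.   -0.01]
```

```bash
sed -i 's/list((M.T@(P((k0+i)\/8)-g)).round(4))/[float(v) for v in (M.T@(P((k0+i)\/8)-g)).round(4)]/' rows.py; python3 rows.py 2
```

```text
err vs plan mm [ 0.   0.1 -1.2]
[[-0.0002, -0.0031, -0.0018], [-0.0001, -0.0069, -0.0029], [0.0005, -0.0121, -0.0023], [0.0015, -0.0187, 0.0019], [0.0022, -0.0266, 0.0103]]
```

Emit:
jog_arm(series=[[[0,-0.003,-0.002,0,1],[0,-0.007,-0.003,0,1],[0.0005,-0.012,-0.0023,0,1],[0.0015,-0.0187,0.002,0,1],[0.002,-0.0266,0.0103,0,1]]])

```text
time: 18.85
eef_pos: [0.6041, 0.2118, 0.1324]
tcp_rot: [-1.696, -1.57, 0.813]
wrist_force: [-0.2, 0.4, -5.9]
grip_width: 0.171
```

```bash
python3 st.py; python3 rows.py 7
```

```text
t 18.85 q [ 0.516  0.311  2.104 -1.046  0.38  -0.052] p [0.6041 0.2118 0.1324] F [-0.2  0.4 -5.9] w 0.171
[[ 0.0778  0.5738 -0.8153]
 [ 0.997  -0.0433  0.0646]
 [ 0.0018 -0.8178 -0.5754]]
x az 85.54 lean 35.13 lean az -4.32 x tilt 0.1 grasp [0.5934 0.2126 0.1477]
err vs plan mm [-0.6 -0.1  0.2]
[[-0.0023, -0.0094, 0.0093], [-0.0099, -0.0215, 0.0171], [-0.0229, -0.0346, 0.0218], [-0.0398, -0.0467, 0.0232], [-0.0597, -0.0568, 0.0209]]
```

Emit:
jog_arm(series=[[[-0.0023,-0.0094,0.0093,0,1],[-0.0099,-0.0215,0.0171,0,1],[-0.0229,-0.0346,0.0218,0,1],[-0.0398,-0.0467,0.0232,0,1],[-0.0597,-0.0568,0.0209,0,1]]])

```text
time: 19.48
eef_pos: [0.5485, 0.1553, 0.1671]
tcp_rot: [-1.696, -1.571, 0.814]
wrist_force: [0.1, 0.7, -6.3]
grip_width: 0.174
```

```bash
python3 st.py; python3 rows.py 12
```

```text
t 19.475 q [ 0.459  0.142  2.229 -0.938  0.372 -0.213] p [0.5485 0.1553 0.1671] F [ 0.1  0.7 -6.3] w 0.174
[[ 0.0772  0.5736 -0.8155]
 [ 0.997  -0.0434  0.0639]
 [ 0.0013 -0.818  -0.5752]]
x az 85.57 lean 35.12 lean az -4.32 x tilt 0.07 grasp [0.5377 0.1561 0.1824]
err vs plan mm [-1.5 -0.7  0.3]
[[-0.0218, -0.007, -0.0064], [-0.0466, -0.0137, -0.0139], [-0.0726, -0.0198, -0.0218], [-0.0992, -0.0254, -0.0293], [-0.126, -0.03, -0.0365]]
```

Emit:
jog_arm(series=[[[-0.0218,-0.007,-0.0064,0,1],[-0.0466,-0.0137,-0.0139,0,1],[-0.0726,-0.0198,-0.0218,0,1],[-0.0992,-0.0254,-0.0293,0,1],[-0.126,-0.03,-0.0365,0,1]]])

```text
time: 20.1
eef_pos: [0.5498, 0.0276, 0.2126]
tcp_rot: [-1.696, -1.57, 0.816]
wrist_force: [-0.3, -0.1, -6.5]
grip_width: 0.175
```

```bash
python3 st.py; python3 rows.py 17
```

```text
t 20.1 q [ 0.121 -0.003  2.251 -0.377  0.311 -1.047] p [0.5498 0.0276 0.2126] F [-0.3 -0.1 -6.5] w 0.175
[[ 7.710e-02  5.728e-01 -8.161e-01]
 [ 9.970e-01 -4.400e-02  6.330e-02]
 [ 4.000e-04 -8.185e-01 -5.745e-01]]
x az 85.58 lean 35.06 lean az -4.39 x tilt 0.02 grasp [0.5391 0.0284 0.2279]
err vs plan mm [-1.4 -1.1  0.2]
[[-0.0256, -0.002, -0.0079], [-0.0521, -0.0027, -0.0148], [-0.0779, -0.0011, -0.0217], [-0.1027, 0.002, -0.0284], [-0.1261, 0.0059, -0.0345]]
```

Emit:
jog_arm(series=[[[-0.0256,-0.002,-0.0079,0,1],[-0.0521,-0.0027,-0.0148,0,1],[-0.0779,-0.0011,-0.0217,0,1],[-0.1027,0.002,-0.0284,0,1],[-0.1261,0.0059,-0.0345,0,1]]])

```text
time: 20.72
eef_pos: [0.5701, -0.1011, 0.2273]
tcp_rot: [-1.694, -1.57, 0.817]
wrist_force: [-0.8, 0.8, -5.7]
grip_width: 0.172
```

```bash
python3 st.py; python3 rows.py 22
```

```text
t 20.725 q [-0.234  0.02   2.186  0.272  0.343 -1.957] p [ 0.5701 -0.1011  0.2273] F [-0.8  0.8 -5.7] w 0.172
[[ 7.640e-02  5.716e-01 -8.170e-01]
 [ 9.971e-01 -4.350e-02  6.280e-02]
 [ 4.000e-04 -8.194e-01 -5.733e-01]]
x az 85.62 lean 34.98 lean az -4.35 x tilt 0.02 grasp [ 0.5594 -0.1003  0.2427]
err vs plan mm [-1.5 -0.5 -0.2]
[[-0.0212, 0.0049, -0.0067], [-0.0411, 0.0088, -0.0113], [-0.0588, 0.0121, -0.015], [-0.0743, 0.0148, -0.018], [-0.0873, 0.0169, -0.0202]]
```

Emit:
jog_arm(series=[[[-0.0212,0.0049,-0.0067,0,1],[-0.0411,0.0088,-0.0113,0,1],[-0.0588,0.0121,-0.015,0,1],[-0.0743,0.0148,-0.018,0,1],[-0.0873,0.0169,-0.0202,0,1]]])

```text
time: 21.35
eef_pos: [0.5883, -0.1901, 0.2247]
tcp_rot: [-1.692, -1.57, 0.819]
wrist_force: [0.2, 0.2, -6.3]
grip_width: 0.17
```

```bash
python3 st.py; python3 rows.py 27
```

```text
t 21.35 q [-0.431  0.101  2.103  0.526  0.409 -2.356] p [ 0.5883 -0.1901  0.2247] F [ 0.2  0.2 -6.3] w 0.17
[[ 7.530e-02  5.704e-01 -8.179e-01]
 [ 9.972e-01 -4.270e-02  6.200e-02]
 [ 4.000e-04 -8.202e-01 -5.720e-01]]
x az 85.68 lean 34.89 lean az -4.28 x tilt 0.02 grasp [ 0.5776 -0.1893  0.24  ]
err vs plan mm [-1.3  0.1 -0.4]
[[-0.0105, 0.0018, -0.0029], [-0.0187, 0.0028, -0.004], [-0.0245, 0.0033, -0.0048], [-0.0283, 0.0037, -0.0052], [-0.0304, 0.0038, -0.0054]]
```

Emit:
jog_arm(series=[[[-0.0105,0.0018,-0.0029,0,1],[-0.0187,0.0028,-0.004,0,1],[-0.0245,0.0033,-0.0048,0,1],[-0.0283,0.0037,-0.0052,0,1],[-0.0304,0.0038,-0.0054,0,1]]])

```text
time: 21.98
eef_pos: [0.5925, -0.2209, 0.2246]
tcp_rot: [-1.692, -1.57, 0.819]
wrist_force: [-0.3, -0.6, -5.1]
grip_width: 0.173
```

```bash
cat > look.py <<'E'
import sys,cv2,numpy as np
from bench import r
n=sys.argv[1]
for c,(y0,y1,x0,x1) in (("top",(120,270,340,490)),("scene",(200,320,180,330))):
    d=r.get_image(c); np.savez(f"{c}_{n}.npz",**d); a=d["image"][y0:y1,x0:x1,::-1]
    cv2.imwrite(f"pics/{c}_{n}.png",cv2.resize(a,None,fx=4,fy=4,interpolation=cv2.INTER_CUBIC))
E
python3 look.py a; python3 st.py
```

```text
t 22.075 q [-0.491  0.129  2.07   0.576  0.439 -2.45 ] p [ 0.5926 -0.2209  0.2246] F [-0.1 -0.7 -6.1] w 0.173
[[ 7.530e-02  5.703e-01 -8.180e-01]
 [ 9.972e-01 -4.260e-02  6.200e-02]
 [ 5.000e-04 -8.203e-01 -5.719e-01]]
x az 85.68 lean 34.88 lean az -4.27 x tilt 0.03 grasp [ 0.5819 -0.2201  0.2399]
```

View pics/top_a.png

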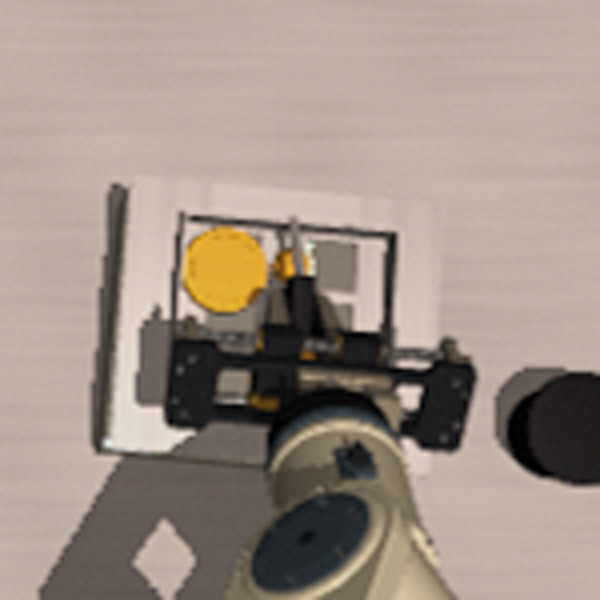

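View pics/scene_a.png

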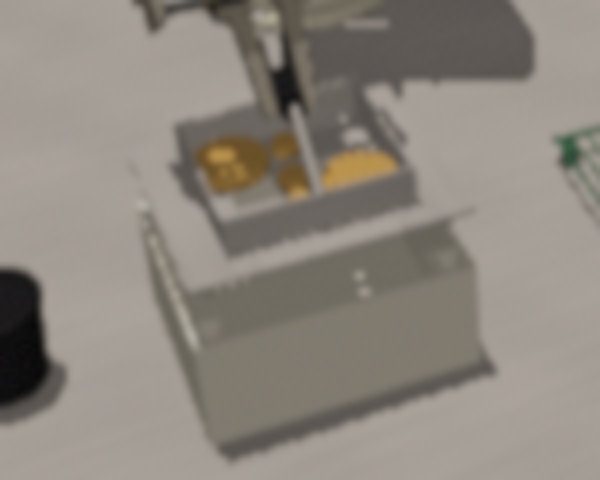

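Emit:
jog_arm(series=[[[0.016,0,0,0,1],[-0.016,0,0,0,1],[0.016,0,0,0,1],[-0.016,0,0,0,1],[0,0,0,0,1]]])

```text
time: 22.7
eef_pos: [0.5932, -0.2227, 0.2253]
tcp_rot: [-1.696, -1.568, 0.817]
wrist_force: [0.9, -0.0, -4.7]
grip_width: 0.169
```

```bash
python3 look.py b; python3 st.py
```

```text
t 22.8 q [-0.49   0.129  2.071  0.576  0.439 -2.449] p [ 0.5923 -0.22    0.2243] F [ 0.3 -0.1 -5.9] w 0.174
[[ 0.0745  0.5698 -0.8184]
 [ 0.9972 -0.0417  0.0618]
 [ 0.0011 -0.8207 -0.5713]]
x az 85.73 lean 34.84 lean az -4.18 x tilt 0.06 grasp [ 0.5816 -0.2192  0.2397]
```

View pics/top_b.png

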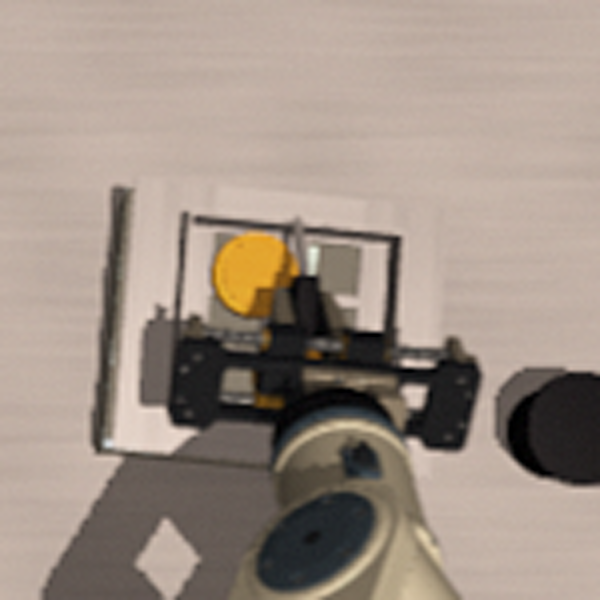

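View pics/scene_b.png

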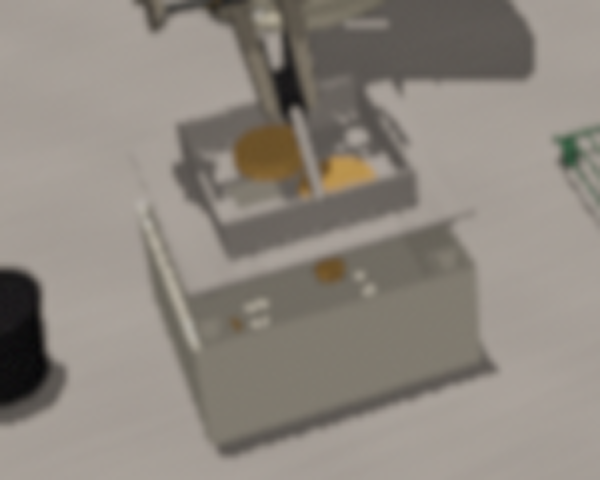

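Emit:
jog_arm(series=[[[0.018,0,0,0,1],[-0.018,0,0,0,1],[0.018,0,0,0,1],[-0.018,0,0,0,1],[0,0,0,0,1]]])

```text
time: 23.42
eef_pos: [0.593, -0.2223, 0.2251]
tcp_rot: [-1.695, -1.569, 0.818]
wrist_force: [-0.1, -2.3, -5.9]
grip_width: 0.17
```

```bash
python3 look.py c; python3 st.py
```

```text
t 23.525 q [-0.489  0.129  2.071  0.576  0.439 -2.449] p [ 0.5919 -0.2191  0.224 ] F [-0.  -0.1 -6.1] w 0.174
[[ 0.0735  0.5692 -0.8189]
 [ 0.9973 -0.0406  0.0613]
 [ 0.0016 -0.8212 -0.5706]]
x az 85.79 lean 34.79 lean az -4.08 x tilt 0.09 grasp [ 0.5813 -0.2184  0.2394]
```

View pics/top_c.png

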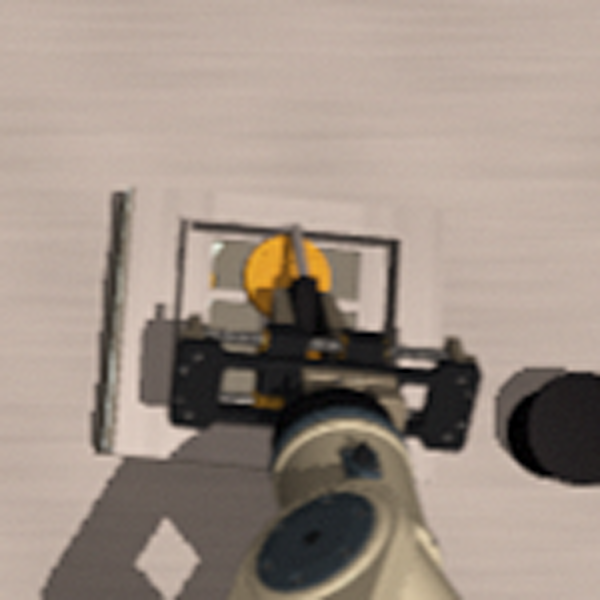

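View pics/scene_c.png

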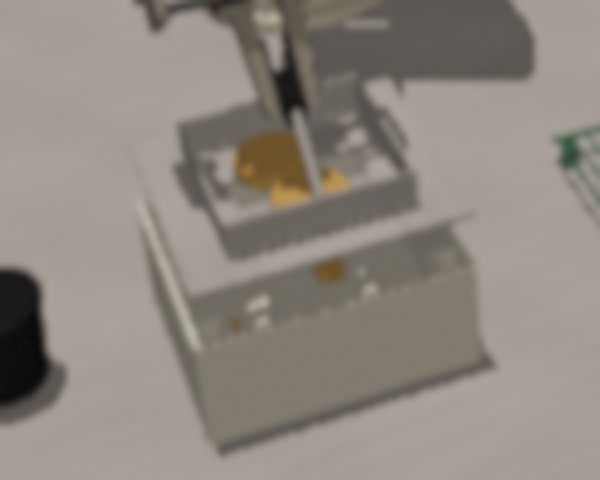

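Emit:
jog_arm(series=[[[0.022,0.004,-0.006,0,1],[-0.022,0.004,-0.006,0,1],[0.022,-0.004,0.006,0,1],[-0.022,-0.004,0.006,0,1],[0,0,0,0,1]]])

```text
time: 24.15
eef_pos: [0.5925, -0.2233, 0.2251]
tcp_rot: [-1.696, -1.569, 0.82]
wrist_force: [0.7, -1.4, -5.1]
grip_width: 0.18
```

```bash
python3 look.py d; python3 st.py
```

```text
t 24.25 q [-0.488  0.129  2.072  0.577  0.441 -2.449] p [ 0.5919 -0.2181  0.2238] F [ 0.8  2.2 -5.3] w 0.177
[[ 0.0726  0.5687 -0.8194]
 [ 0.9974 -0.0387  0.0615]
 [ 0.0032 -0.8217 -0.57  ]]
x az 85.84 lean 34.75 lean az -3.9 x tilt 0.18 grasp [ 0.5813 -0.2174  0.2391]
```

View pics/top_d.png

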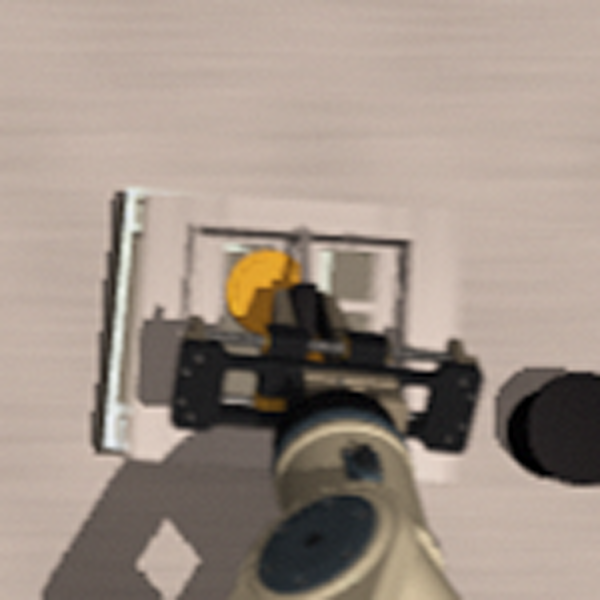

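View pics/scene_d.png

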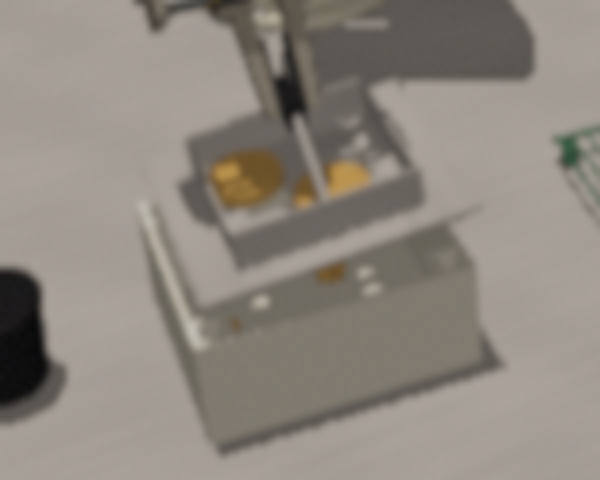

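```bash
python3 look.py e; python3 st.py; cat > tilt.py <<'E'
import sys
from h import *
d=load(f"top_{sys.argv[1]}.npz"); C=cloud(d); im=d["image"].astype(int)
z0=float(sys.argv[2]) # expected flange top z
m=np.zeros(C.shape[:2],bool); m[160:245,365:455]=1
m&=(abs(C[...,2]-z0)<.014)&(im.min(-1)>120)
P=C[m]
for _ in range(4):
    A=np.c_[P[:,:2]-P[:,:2].mean(0),np.ones(len(P))]; c=np.linalg.lstsq(A,P[:,2],rcond=None)[0]; e=P[:,2]-A@c; P=P[abs(e)<max(.003,2*e.std())]
print(len(P),"plane slope deg x,y",np.degrees(c[:2]).round(2),"z",c[2].round(4),"rect",rect(P))
E
for k in a b c d e; do python3 tilt.py $k .155; done
```

```text
t 24.35 q [-0.489  0.129  2.072  0.576  0.44  -2.451] p [ 0.5918 -0.2189  0.2238] F [ 1.5 -0.8 -6.6] w 0.171
[[ 7.150e-02  5.689e-01 -8.193e-01]
 [ 9.974e-01 -4.010e-02  5.920e-02]
 [ 8.000e-04 -8.214e-01 -5.703e-01]]
x az 85.9 lean 34.77 lean az -4.03 x tilt 0.05 grasp [ 0.5811 -0.2181  0.2391]
1647 plane slope deg x,y [-0.23  0.15] z 0.1547 rect (array([ 0.58183661, -0.22059735]), (231.04534912109375, 200.17185974121094), 85.75949096679688)
1698 plane slope deg x,y [-1.6   0.16] z 0.1527 rect (array([ 0.5799682 , -0.22184041]), (230.68972778320312, 200.09767150878906), 85.1625747680664)
1650 plane slope deg x,y [-3.11  0.  ] z 0.1498 rect (array([ 0.57711658, -0.22182095]), (230.98410034179688, 199.4277801513672), 85.694580078125)
979 plane slope deg x,y [-1.61 -3.78] z 0.15 rect (array([ 0.57660315, -0.23040738]), (227.87429809570312, 199.38771057128906), 85.0858154296875)
1044 plane slope deg x,y [0.54 5.3 ] z 0.1512 rect (array([ 0.58084131, -0.1878055 ]), (188.1188201904297, 199.61209106445312), 85.22636413574219)
```

View pics/top_e.png

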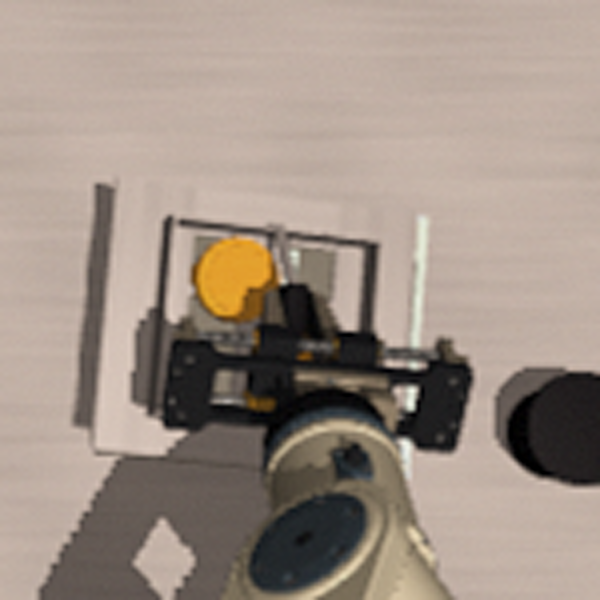

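View pics/scene_e.png

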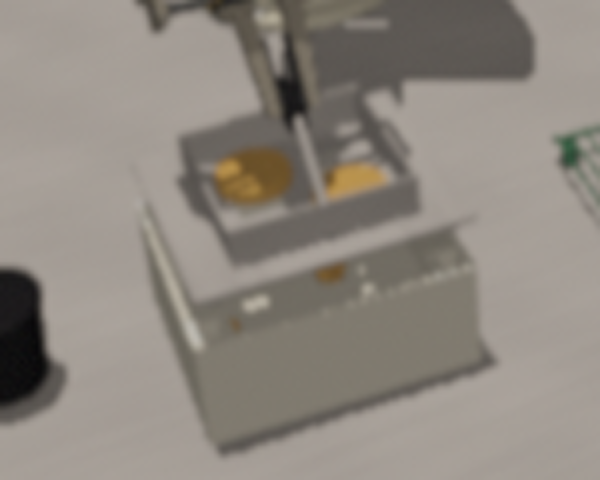

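Emit:
jog_arm(series=[[[0,0,0,0,1],[0,0,0,0,1],[0,0,0,0,1],[0,0,0,0,1]]])

```text
time: 24.85
eef_pos: [0.5917, -0.2189, 0.2238]
tcp_rot: [-1.688, -1.572, 0.822]
wrist_force: [0.4, -0.4, -4.9]
grip_width: 0.171
```

```bash
python3 look.py f; python3 st.py; python3 tilt.py f .155
```

```text
t 24.95 q [-0.489  0.129  2.072  0.576  0.44  -2.452] p [ 0.5918 -0.2189  0.2238] F [-0.3  0.2 -5.6] w 0.173
[[ 7.150e-02  5.690e-01 -8.192e-01]
 [ 9.974e-01 -4.010e-02  5.920e-02]
 [ 8.000e-04 -8.214e-01 -5.704e-01]]
x az 85.9 lean 34.78 lean az -4.03 x tilt 0.05 grasp [ 0.5811 -0.2182  0.2392]
729 plane slope deg x,y [-0.2  -0.02] z 0.1429 rect (array([ 0.57540125, -0.217785  ]), (229.16310119628906, 200.12815856933594), 85.47710418701172)
```

View pics/top_f.png

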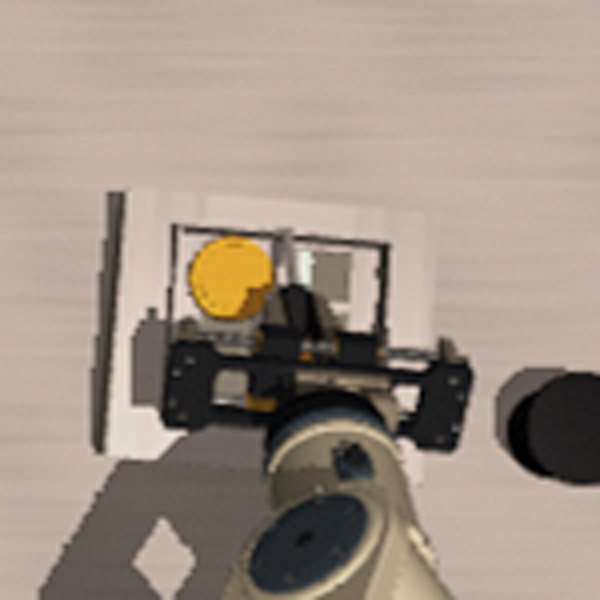

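View pics/scene_f.png

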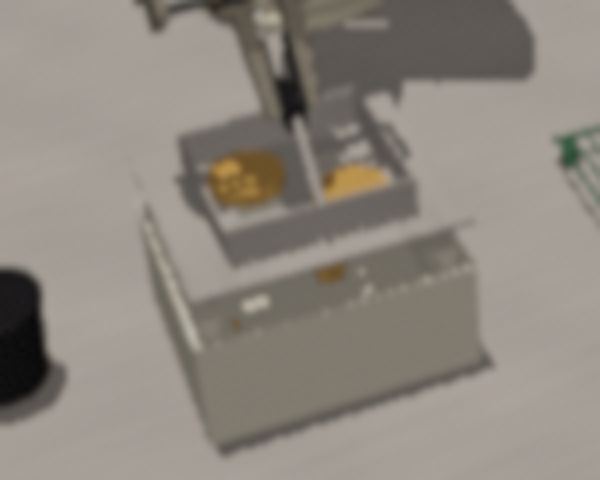

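```bash
sed -i 's/<.014/<.03/' tilt.py; for k in a c f; do python3 tilt.py $k .147; done
python3 - <<'E'
from h import *
# gold blobs: scene_f & top_f 
for n in ("top_a","top_f"):
    d=load(n+".npz"); C=cloud(d); hsv=cv2.cvtColor(d["image"],cv2.COLOR_RGB2HSV)
    m=((hsv[...,0]>10)&(hsv[...,0]<30)&(hsv[...,1]>120)).astype(np.uint8); m[:150]=0;m[260:]=0;m[:,:350]=0;m[:,465:]=0
    k,l,s,c=cv2.connectedComponentsWithStats(m)
    for i in range(1,k):
        if s[i,4]>2: print(n,s[i,4],c[i].round(1),np.median(C[l==i],0).round(3))
d=load("scene_f.npz"); C=cloud(d); hsv=cv2.cvtColor(d["image"],cv2.COLOR_RGB2HSV)
m=((hsv[...,0]>8)&(hsv[...,0]<30)&(hsv[...,1]>90)).astype(np.uint8); m[:225]=0;m[300:]=0;m[:,:200]=0;m[:,310:]=0
k,l,s,c=cv2.connectedComponentsWithStats(m)
for i in range(1,k):
    if s[i,4]>2: print("scene_f",s[i],c[i].round(1),np.median(C[l==i],0).round(3))
E
```

```text
1650 plane slope deg x,y [-0.21  0.15] z 0.1547 rect (array([ 0.58183661, -0.22059735]), (231.04534912109375, 200.17185974121094), 85.75949096679688)
1658 plane slope deg x,y [-3.11  0.01] z 0.1498 rect (array([ 0.57711658, -0.22182095]), (230.98410034179688, 199.4277801513672), 85.694580078125)
1601 plane slope deg x,y [-0.66 -0.14] z 0.1406 rect (array([ 0.57601617, -0.21827562]), (230.24790954589844, 200.9003448486328), 85.6148910522461)
top_a 357 [395.9 187.1] [ 0.62  -0.178  0.169]
top_a 39 [410.8 186.3] [ 0.623 -0.222  0.164]
top_a 5 [416. 186.] [ 0.615 -0.225  0.23 ]
top_a 8 [404.8 205. ] [ 0.552 -0.179  0.324]
top_a 7 [424.6 206.1] [ 0.551 -0.229  0.324]
top_a 9 [416.8 208.6] [ 0.557 -0.236  0.169]
top_a 32 [405.5 220.2] [ 0.516 -0.182  0.31 ]
top_f 357 [397.5 189.1] [ 0.616 -0.186  0.155]
top_f 4 [404.5 203.5] [ 0.557 -0.178  0.325]
top_f 3 [416.7 203.3] [ 0.567 -0.225  0.241]
top_f 7 [423.7 206.3] [ 0.551 -0.227  0.323]
top_f 9 [416.6 208.9] [ 0.558 -0.235  0.157]
top_f 31 [404.9 220.5] [ 0.515 -0.181  0.311]
scene_f [232 238  19  14 215] [241.2 244.2] [ 0.563 -0.253  0.158]
scene_f [261 241  15   9  90] [267.2 244.7] [ 0.612 -0.184  0.159]
scene_f [259 266   7   5  23] [262.2 268. ] [ 0.542 -0.186  0.015]
```

```bash
python3 - <<'E'
from h import *
ims=[]
for k in "abdf":
    d=load(f"scene_{k}.npz"); ims.append(cv2.resize(d["image"][225:290,220:290,::-1],None,fx=5.6,fy=4.5,interpolation=cv2.INTER_LANCZOS4))
cv2.imwrite("pics/cmp.png",np.vstack([np.hstack(ims[:2]),np.hstack(ims[2:])]))
d=load("scene_d.npz"); X=ray(d,[256,248],.158); print(X); t=load("top_d.npz"); print(proj(t,X))
f=load("scene_f.npz"); C=cloud(f); print(C[280,236:241].round(3), C[268,260:265].round(3))
E
```

```text
[[ 0.60815358 -0.22073296  0.158     ]]
[[409.9387195  191.62393211]]
[[ 0.655 -0.312  0.101]
 [ 0.658 -0.309  0.101]
 [ 0.565 -0.282  0.02 ]
 [ 0.565 -0.279  0.019]
 [ 0.554 -0.272  0.008]] [[ 0.541 -0.192  0.017]
 [ 0.543 -0.189  0.018]
 [ 0.544 -0.186  0.017]
 [ 0.54  -0.181  0.012]
 [ 0.542 -0.178  0.013]]
```

View pics/cmp.png

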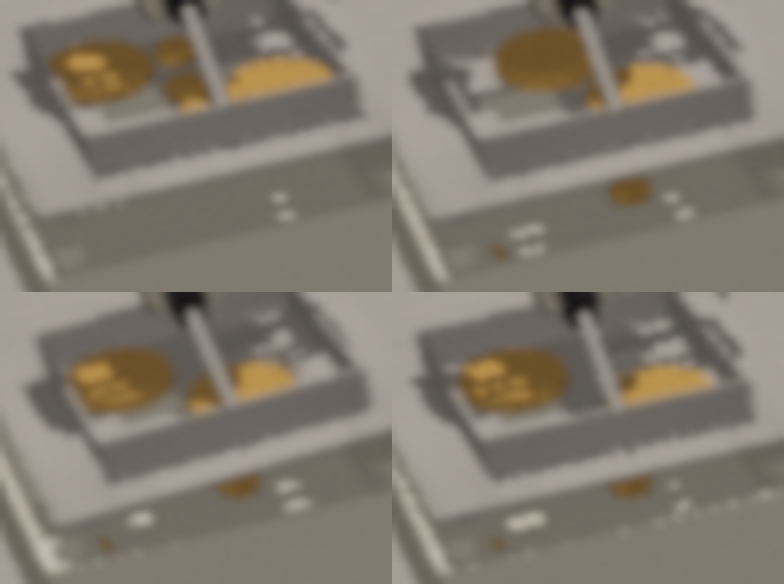

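```bash
cat > vis.py <<'E'
import sys
from h import *
k=sys.argv[1]; fx,fy,fz,az=map(float,sys.argv[2:6])
a=np.radians(az); ex=np.array([np.cos(a),np.sin(a),0]); ey=np.array([-np.sin(a),np.cos(a),0])
D=[load(f"{c}_{k}.npz") for c in("scene","top")]
G=[np.isin(0,[1])]*0
for hh in (.009,):
  for sx in range(60,-61,-12):
    row=""
    for sy in range(60,-61,-12):
        X=np.array([fx,fy,fz+hh])+ex*sx/1000+ey*sy/1000; ch="."
        for n,d in enumerate(D):
            u,v=np.round(proj(d,X)[0]).astype(int); zc=(d["R"]@X+d["t"])[2]; dz=d["range_z"][v,u]-zc
            h=cv2.cvtColor(d["image"][v:v+1,u:u+1],cv2.COLOR_RGB2HSV)[0,0]; gold=10<h[0]<30 and h[1]>110
            if abs(dz)<.008 and gold: ch="G"
            elif dz>-.008 and ch==".": ch="o" if dz>0.02 else "f"   # seen: empty
        row+=" "+ch
    print(sx,row)
E
echo "a (rows x far->near, cols +y -> -y; G gold, f floor/o hole seen empty, . hidden)"; python3 vis.py a .582 -.2205 .158 -4.7; python3 vis.py b .580 -.2215 .157 -4.7;echo f; python3 vis.py f .576 -.218 .1440 -4.5
```

```text
a (rows x far->near, cols +y -> -y; G gold, f floor/o hole seen empty, . hidden)
60  f G G o f f f o o o f
48  G G G G f G . o o o f
36  G G G G f G . o o o f
24  G G G G f G f o o o f
12  G G G G . G G o o o f
0  f o o o f . f f G G G
-12  f f f f f f f G G G G
-24  f o o o f G f G . G G
-36  f o o . G G . . . . .
-48  f f f o f f . . . G .
-60  f f f . f f f . . . .
60  f o G G G f . o o o f
48  f G G G G G . o o o o
36  f G G G G G f f f f f
24  f G G G G f f o o o f
12  f o G G G f f o o o f
0  f o o o f G G f o o o
-12  f f f . f . . G f o f
-24  f o o . . . . G f o f
-36  f o o o . . . . f o f
-48  f o o o G . . G o o f
-60  f f f . . . . f f f f
f
60  f G G G f f f o o o f
48  G G G G G f . o o o f
36  G G G G G f f f f f f
24  G G G G G f f o o o f
12  f G G G f f f G G f f
0  f o o o . f G . . . f
-12  f f f f . f . G . . .
-24  f o o o f f . . . . .
-36  f o o o f f G . . . .
-48  f o o o f f f . . . f
-60  f f f . f f f f f f f
```

Emit:
jog_arm(series=[[[-0.0006,0.003,0.0007,0.002,1],[-0.0013,0.008,0.0018,0.005,1],[-0.002,0.013,0.003,0.008,1],[-0.0026,0.0158,0.0036,0.01,1],[-0.0026,0.0158,0.0036,0.01,1]]])

```text
time: 25.58
eef_pos: [0.5976, -0.2219, 0.2083]
tcp_rot: [-1.689, -1.565, 0.812]
wrist_force: [-0.5, 0.3, -5.2]
grip_width: 0.17
```

```bash
python3 look.py g; python3 st.py; python3 tilt.py g .13
```

```text
t 25.675 q [-0.489  0.162  2.073  0.619  0.411 -2.488] p [ 0.5976 -0.2219  0.2087] F [-0.1 -0.5 -5.1] w 0.171
[[ 0.0797  0.5689 -0.8185]
 [ 0.9968 -0.0402  0.0692]
 [ 0.0065 -0.8214 -0.5703]]
x az 85.43 lean 34.77 lean az -4.04 x tilt 0.37 grasp [ 0.587  -0.2212  0.2241]
1595 plane slope deg x,y [-0.55  0.37] z 0.1252 rect (array([ 0.58205969, -0.22099628]), (231.13241577148438, 200.60154724121094), 85.25470733642578)
```

View pics/scene_g.png

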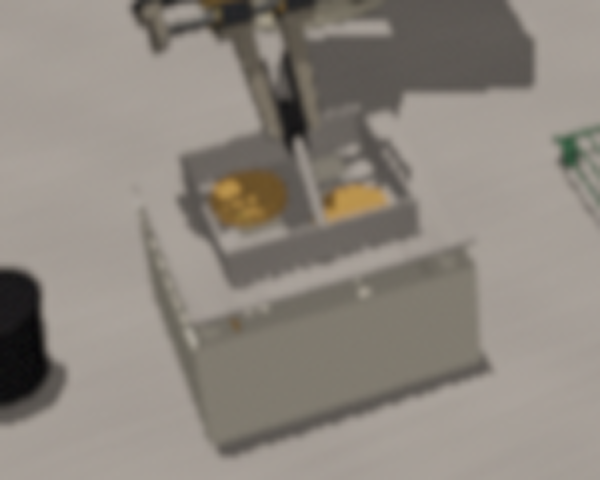

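Emit:
jog_arm(series=[[[0,0.0025,0.0017,0,1],[0,0.006,0.0042,0,1],[0,0.0098,0.0068,0,1],[0,0.0131,0.0091,0,1],[-0.0001,0.0164,0.0114,0,1]]])

```text
time: 26.3
eef_pos: [0.5976, -0.2219, 0.1884]
tcp_rot: [-1.69, -1.565, 0.812]
wrist_force: [0.0, -0.2, -6.2]
grip_width: 0.174
```

```bash
python3 look.py h; python3 st.py; python3 tilt.py h .108
```

```text
t 26.4 q [-0.489  0.194  2.091  0.691  0.372 -2.566] p [ 0.5973 -0.2217  0.188 ] F [ 0.4  0.4 -6.3] w 0.169
[[ 0.0797  0.5682 -0.819 ]
 [ 0.9968 -0.0397  0.0695]
 [ 0.007  -0.8219 -0.5695]]
x az 85.43 lean 34.72 lean az -4.0 x tilt 0.4 grasp [ 0.5867 -0.221   0.2034]
1535 plane slope deg x,y [-0.59  0.23] z 0.1053 rect (array([ 0.58189496, -0.22064915]), (230.73095703125, 200.158447265625), 85.29845428466797)
```

Emit:
jog_arm(series=[[[0,0.0015,0.001,0,1],[0,0.003,0.002,0,1],[0,0.0043,0.003,0,1],[0,0.0053,0.0037,0,1]]])

```text
time: 26.9
eef_pos: [0.5985, -0.222, 0.1849]
tcp_rot: [-1.693, -1.568, 0.81]
wrist_force: [-19.1, 7.7, 26.0]
grip_width: 0.17
```

```bash
python3 look.py i; python3 st.py; python3 tilt.py i .103
```

```text
t 27.0 q [-0.489  0.2    2.095  0.719  0.361 -2.595] p [ 0.5986 -0.222   0.1849] F [-16.1   6.7  21.8] w 0.172
[[ 0.0797  0.5721 -0.8163]
 [ 0.9968 -0.0407  0.0688]
 [ 0.0062 -0.8192 -0.5735]]
x az 85.43 lean 35.0 lean az -4.07 x tilt 0.35 grasp [ 0.5879 -0.2212  0.2002]
1554 plane slope deg x,y [0.06 0.07] z 0.1026 rect (array([ 0.58292194, -0.22113721]), (231.053955078125, 201.40191650390625), 84.95555877685547)
```

Emit:
jog_arm(series=[[[0,-0.001,-0.0007,0,1],[0,-0.001,-0.0007,0,0.5],[0,-0.001,-0.0007,0,0.3],[0,-0.001,-0.0007,0,0.2],[0,-0.001,-0.0007,0,0.2]]])

```text
time: 27.62
eef_pos: [0.5987, -0.2221, 0.1861]
tcp_rot: [-1.693, -1.568, 0.81]
wrist_force: [1.2, -0.3, 0.2]
grip_width: 0.583
```

```bash
python3 look.py j; python3 st.py; python3 tilt.py j .103
```

```text
t 27.725 q [-0.489  0.198  2.094  0.714  0.363 -2.59 ] p [ 0.5986 -0.222   0.186 ] F [-0.   0.  -0.2] w 0.67
[[ 0.0798  0.572  -0.8164]
 [ 0.9968 -0.0407  0.0689]
 [ 0.0062 -0.8192 -0.5734]]
x az 85.43 lean 34.99 lean az -4.07 x tilt 0.36 grasp [ 0.5879 -0.2213  0.2013]
1494 plane slope deg x,y [-0.03  0.14] z 0.1027 rect (array([ 0.58251947, -0.22084647]), (231.21685791015625, 200.894775390625), 85.0940170288086)
```

Released, force zero. Retreat along the tool axis.

Emit:
jog_arm(series=[[[0,-0.015,0,0,0.2],[0,-0.045,0,0,0.2],[0,-0.085,0,0,0.2],[0,-0.13,0,0,0.2],[0,-0.16,0,0,0.2]]])

```text
time: 28.35
eef_pos: [0.5057, -0.2157, 0.3195]
tcp_rot: [-1.695, -1.568, 0.81]
wrist_force: [-0.2, 0.1, 0.1]
grip_width: 0.801
```

Emit:
jog_arm(series=[[[0.04,-0.06,-0.02,0,0.2],[0.08,-0.12,-0.04,0,0.2],[0.1,-0.14,-0.05,0,0.2],[0.1,-0.14,-0.05,0,0.2]]])

```text
time: 28.85
eef_pos: [0.4743, -0.1122, 0.4689]
tcp_rot: [-1.702, -1.574, 0.808]
wrist_force: [-0.1, 0.9, -1.2]
grip_width: 0.799
```

```bash
python3 look.py k; python3 st.py; python3 tilt.py k .103; python3 vis.py k .582 -.221 .104 -5.2
```

```text
t 28.95 q [-0.356 -0.377  1.96   0.194  0.973 -1.906] p [ 0.4736 -0.1132  0.4638] F [ 0.  -0.2  0.3] w 0.8
[[ 0.08    0.5739 -0.815 ]
 [ 0.9968 -0.0433  0.0674]
 [ 0.0034 -0.8178 -0.5755]]
x az 85.41 lean 35.14 lean az -4.31 x tilt 0.2 grasp [ 0.4629 -0.1124  0.4791]
2564 plane slope deg x,y [-0.02  0.04] z 0.1026 rect (array([ 0.58235907, -0.22080905]), (231.30369567871094, 201.7688751220703), 84.9795150756836)
60  f G G G f f f o o o f
48  G G G G G f . o o o f
36  G G G G G f f f f f f
24  G G G G G f f o o o f
12  f G G G f f f G G f f
0  f o f o f f G G G G f
-12  f f f f f f . G G G G
-24  f o o o f f . G G G G
-36  f o o o f f . G . G G
-48  f f f o f f f G G f f
-60  f f f o f f f f o f f
```

View pics/top_k.png

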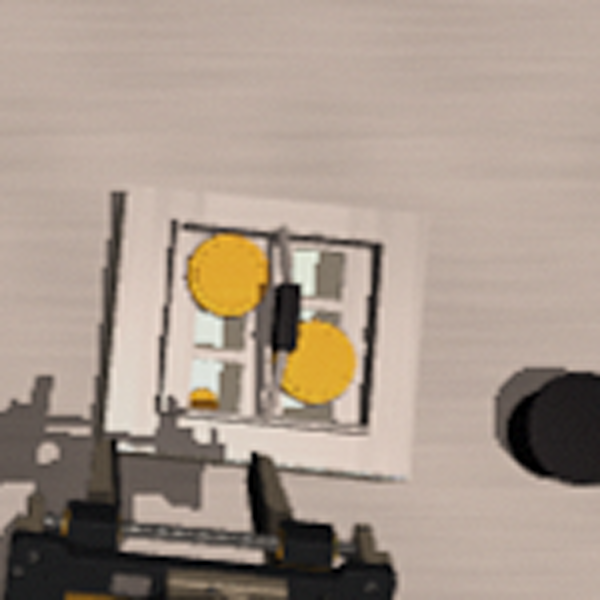

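View pics/scene_k.png

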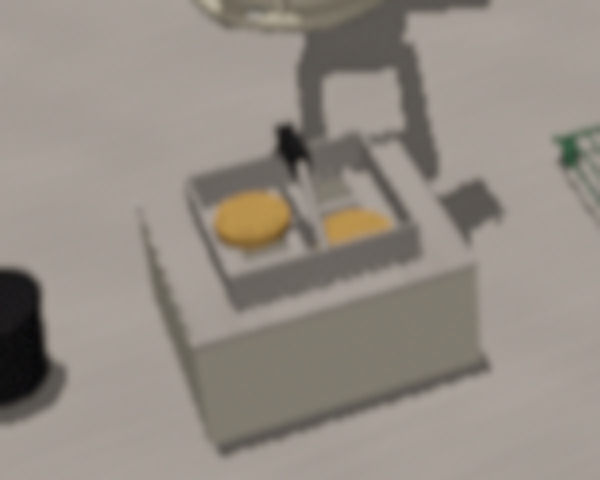

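```bash
python3 - <<'E'
from h import *
d=load("top_k.npz");C=cloud(d);print(C[218:222,390:393,2].round(3))
o=load("top0.npz");hs=lambda i:i["image"].astype(int)
df=abs(hs(d)-hs(o)).sum(-1)
for n,(r0,r1,c0,c1) in dict(jar=(120,162,265,305),tub=(188,228,155,200),pot=(210,245,466,505)).items(): print(n,df[r0:r1,c0:c1].mean().round(1))
E
```

```text
[[0.012 0.02  0.014]
 [0.017 0.016 0.019]
 [0.015 0.018 0.013]
 [0.016 0.011 0.014]]
jar 14.8
tub 16.0
pot 10.2
```

```bash
python3 -c "
from bench import r
print(r.job_done())"
```

```text
the job is handed in; nothing more can be done
None
```

The sieve is on the bin with both jar lids in it, and I handed the job in at about 29 s. I took it out by its grip with the tool leaned 35°, carried it level, and shook it in three bursts above the bin. I then lowered it and let go.

**Last checks**
- **Seating:** the flange lies flat to within 0.05°, at the height I work out for fully home. It is about 1 mm and 0.1° off the bin. The wrist force was zero after release.
- **Lids and caps:** both lids are in view in the sieve, and no cap shows on the floor I could see. Only four small patches beside the grip and the lids were hidden.
- **Third cap:** I saw two caps lying in the bin during shaking, and one there at the end. The third I infer to be in the bin; I did not see it there.
- **Bystanders:** the jar, tub and pot look unchanged from the start picture.

**What went less well**
- **Joint limits:** the moves only turn the tool about its finger axis, so I got the lean by pushing the elbow and base joints against their limits. At the limits they read up to about 0.002 rad (elbow) and 0.004 rad (base) past the stated range.
- **Sieve slip:** the third shake burst made the sieve rock and slip about 14 mm down in the jaws. It had settled level again before I lowered it.
- **Seating force:** setting it down peaked at about 33 N on the wrist.

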